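# Put the examined rock away and close the specimen case

## Robot

A 6-joint arm with a two-finger parallel gripper is mounted at the origin on the work surface. World frame = base frame: x ahead of the robot, y to its left, z up, the work surface at z = 0. Lengths are in mm, angles in rad, forces in N, time in s.
With the tool pointing down it reaches from about 275 to 1000 mm from the base axis. Payload 8.4 kg.
Tool frame: the origin (TCP) lies on the centre line of the jaws, within the pads' length; the fingertips stand robot.tip_extent ahead of it and the grasp point (between the pads) lies 11 mm behind it (robot.tip_extent is the distance from the TCP to the fingertips, in mm); z points along the fingers, y is the line along which they close (so a half turn about z gives the same grasp; the last joint's range is limited). The gripper opens to 85 mm and grips with 20 to 120 N. Pads are 22 mm wide; open, the fingers measure 114 mm over their backs; the gripper's body (76 mm by 85 mm) begins 54 mm behind the grasp point. The pads swing forward as they close: fully open they stand 13 mm farther back than shut.
Start: joints at [1.185, 0.353, 1.633, -0, 1.155, -0.002], TCP at [234.028, 579.533, 239.281] pointing down, gripper open.
Joint ranges: [-2.63, 2.63], [-0.92, 2.1], [0.06, 2.66], [-1.3, 4.44], [0, 2.69], [-3.02, 3.02]. Speed limits (rad/s): [2.22, 2.22, 2.79, 3.14, 3.14, 3.14].

## Interface

Orientations are given as a unit quaternion [x, y, z, w].
In Python, from bench import robot gives the robot as it stands. The module is installed in compiled form; this text tells all that it offers.
- The arm moves only by the tool play_rows, never from a script. Its argument "increments" is a list that holds one entry, the list of rows, each a list of 5 numbers: the shift along the tool's x, y, z normalised to -1 to 1, where 1 is 0.1 m, then the turn about the tool's z normalised to -1 to 1, where 1 is 30 degrees, then the closure, from -1 (fully open) to 1 (shut). A call has 1 to 20 rows; each row is the pose to reach, as a shift and turn from the pose commanded when the call began, along the tool's axes at that moment; what a row does not reach only later rows make up. A row lasts 1/8 s, in which the tool goes at most 62.5 mm and 10.7 degrees, less where a joint would pass 70% of its speed; a pose out of reach is approached as far as the arm can. A call with a number of a shift or a turn outside -1 to 1 is refused whole. A call with a gripper value outside its range is refused whole. The fingers move at their own pace and stop on an object; the grip force is fixed at half the most. Time passes only in rows, so rows that repeat a pose let the fingers close. It gives the time, the measured TCP pose, the force, the opening and the grip force at its end, in the units of the state.
- robot.read_state(): the state, without advancing time (a new reading comes with each control period).
- robot.read_camera(name): name is "side" or "top"; returns a dict with "img" (400x640x3 uint8, red, green, blue), "intrinsics" (3x3 intrinsics, pixels), "R" (3x3) and "t" (3): a world point X has camera coordinates R X + t. Camera axes: x right, y down, z forward; pixel columns grow to the right and rows downward; lengths in mm; the calibration is good to about 2 mm. A picture is of the moment at which its call begins. There is no depth.
- robot.hand_in(): hands the job in; it is judged then, once.
The state is a dict: "time": time; "joints": joint angles; "joint_velocities": joint speeds; "joint_torque": joint torques, N m; "tcp_pos": TCP position; "orientation": TCP orientation; "contact_force": force on the tool from outside, world axes, zero at the start; "moment": the same for the moment, N m; "finger_gap": opening from 0.0 (shut) to 1.0 (fully open); "finger_force": force on a finger pad.
Only numpy, scipy, OpenCV 4.12 (cv2) and the standard library are available. Lean on these libraries where they do the work, as an engineer would, in place of code of your own. Each camera call takes 0.05 s, during which the arm holds its last target. There are 200 camera calls.

## Task

The rock fragment under the microscope has been examined: take it off the stage without bumping the microscope's column or head, and set it down (do not drop it) in the open specimen case. Then fold the lid fully shut without slamming it, and after that fold the steel clasp fully down flat against the front of the case. Leave everything else on the bench where it lies.

Things in the scene. Friction and masses are not known exactly. Their poses are not given: they have to be found in the camera images.
- rock: Grey-brown faceted rock fragment, 70 to 110 g, about 46 long (its x) x 28 wide (its y) x 30 to 32 mm high, lying on the microscope's stage; origin at the centre of its underside, z up. Its flat 28 mm sides face +-y. Its x axis is within 0.25 rad of the microscope's x axis.
- rock_center (a point): Centre of the rock, 15 mm above its origin.
- scope: Base of the stereo microscope, fixed: cream slab, top (the stage) 35 mm above the bench, x -100 to +100, y -95 to +185 mm about the origin, which lies on the bench under the optical axis; z up. Open side -x (to the robot), column at +y. The rock lies 5 to 35 mm to -x of the axis, within 25 mm in y.
- scope_head: Microscope column and head, axes as the base; not to be bumped. Column at y 120-170 mm, x +-28 (focus knobs at y 145, z 200: x +-63). Black objective on the optical axis, radius 36, underside at z 200 (165 over the stage); from z 250 to 365 a head of radius 50. Gooseneck lamp on the +x+y side, tip at (70, 45, 125). Only a gripper leaning back about 40 deg, reaching in from -x, fits under.
- case: Open grey plastic specimen case, fixed to the bench: 130 (x) x 170 (y) x 60 mm high, walls and floor 4 mm, empty. Origin at the centre of its underside, z up. Lid hinge along its +x rim, clasp on its -x (front) side.
- lid (a joint): Lid angle, rad: 0 shut, grows as it opens; starts at 1.45 to 1.75 (about upright). Flat grey plate 130 x 170 x 6 mm hinged about the line x = 65, z = 60 mm of the case. Stiff hinge: it stays where left, 1 to 2 N at its edge moves it. It can be pushed shut from behind (+x side), then down on top; shut, its top is 67 mm above the bench.
- clasp (a joint): Steel clasp's angle to the lid, rad: 0 folded flat against the case's front, 1.57 straight out from the lid's free edge; starts 1.4 to 1.8. Flap 40 mm wide (y), 34 long, 4 thick at the middle of that edge, hinged along y; lid shut, its hinge is at x = -71, z = 63 mm of the case. Stiff, stays where left, about 1 N moves it: push it down from above, then in towards the case.
- clasp_tip (a point): Middle of the clasp's free edge.
- lid_edge (a point): Middle of the lid's free edge, on its outer (upper, when shut) face.
- tweezers: Steel tweezers 115 mm long, lying between microscope and case; leave alone. Origin at its underside.
- jar: Glass jar, 50 mm wide, 70 mm high; leave alone.
- brush: Brush 170 mm long, lying on the robot's right of the case; leave alone.
- dish: Round steel bowl, 100 mm wide, 40 mm high; leave alone.
- vial: Small vial, 28 mm wide, 60 mm high, standing on the robot's side of the tweezers; leave alone.
Mind the look-alikes: they are no part of the job. Leave any yellow look-alike of the rock alone.

How it is judged:
By the outcome, as a careful person would: the job done as asked, in the order asked, and still so for the second after the job is handed in, with the robot touching nothing.
It also fails if it takes over 64 s, if anything falls off the work surface, if the arm or the gripper's body presses on something with over 40 N, if the wrist force passes 120 N, or if a joint passes its speed limit or range.

## Working session

There is one attempt and no reset: what is moved stays moved. The work goes in short steps, Python scripts to look and compute and a tool call to move; the robot and the scene stay as the last step left them, time stands still between calls to the robot, and variables do not carry over. Pictures are saved under pics/ and viewed, at most 10 in all, crops included, and the job is handed in when it is done.

Besides the shell and the picture viewer there is one more tool, called after "Request:" as name(argument=value, ...), one argument or row to a line, values as JSON. play_rows: Moves the arm, as the interface text tells. Its arguments: {"type":"object","properties":{"increments":{"type":"array","items":{"type":"array","items":{"type":"array","items":{"type":"number","minimum":-1,"maximum":1}}}}},"required":["increments"]}

```bash
mkdir -p pics; python3 - <<'E'
from bench import robot
import cv2,numpy as np
s=robot.read_state(); print({k:np.round(v,3) for k,v in s.items()}, robot.tip_extent)
for n in ["side","top"]:
    c=robot.read_camera(n); cv2.imwrite(f"pics/{n}0.png",c["img"][:,:,::-1]); np.savez(f"{n}0.npz",**c)
    print(n,c["intrinsics"],c["R"],c["t"], -c["R"].T@c["t"])
E
```

```text
{'time': np.float64(0.0), 'joints': array([ 1.185,  0.354,  1.634, -0.   ,  1.155, -0.002]), 'joint_velocities': array([ 0.001, -0.001,  0.   ,  0.   , -0.   ,  0.001]), 'joint_torque': array([-5.0000e-03, -6.0524e+01, -3.4206e+01, -0.0000e+00,  9.0000e-03,
       -0.0000e+00]), 'tcp_pos': array([233.857, 579.076, 238.547]), 'orientation': array([ 0.191,  0.982, -0.001, -0.   ]), 'contact_force': array([ 0.498, -0.228, -0.284]), 'moment': array([-0.042, -0.007,  0.016]), 'finger_force': np.float64(0.0), 'finger_gap': np.float64(1.0)} 8.0
side [[411.04752561   0.         327.26965804]
 [  0.         411.04752561 195.48665191]
 [  0.           0.           1.        ]] [[-0.7654414   0.64349269  0.00407644]
 [ 0.52883901  0.63264367 -0.56576611]
 [-0.36664529 -0.43090503 -0.82455569]] [ 359.62397575 -271.78163742 1362.52353876] [918.56265245 527.64377436 968.24571104]
top [[518.724595     0.         323.44045779]
 [  0.         518.724595   196.10249508]
 [  0.           0.           1.        ]] [[ 0.00329438 -0.99997683 -0.00595757]
 [-0.9991011  -0.00303959 -0.04228178]
 [ 0.04226269  0.0060915  -0.99908796]] [  54.88301428  511.22614154 1612.27791155] [ 442.44658881   46.61446249 1632.74997629]
```

View pics/side0.png

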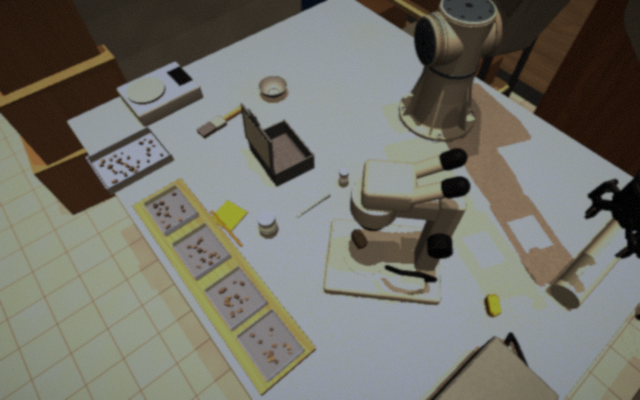

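View pics/top0.png

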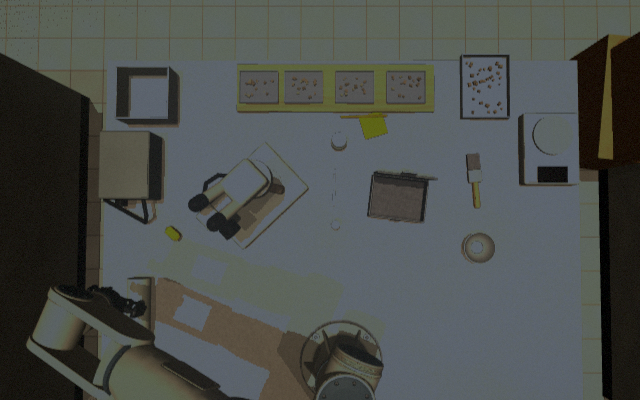

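The top view shows the scope base (corners near 268,142 / 308,187 / 247,247), yawed about 45°. The case is at (400,197) with its lid upright at its upper (+x) edge. In the side view, the rock candidates are the brown piece on the stage (358,239) and the yellow look-alike (493,304). I choose the brown one and check it in enlarged crops.

```bash
python3 - <<'E'
import cv2,numpy as np
def crop(n,x0,y0,w,h,f):
    im=np.load(f"{n}0.npz")["img"][y0:y0+h,x0:x0+w,::-1]
    im=cv2.resize(im,None,fx=f,fy=f,interpolation=cv2.INTER_CUBIC)
    return np.clip(im.astype(float)*1.5,0,255).astype(np.uint8)
# scope: side, 5x ; top 4x in one
a=crop("side",315,140,160,170,3.5); b=crop("top",185,130,130,125,3.5)
W=a.shape[1]+b.shape[1]; im=np.zeros((595,W,3),np.uint8); im[:a.shape[0],:a.shape[1]]=a; im[:b.shape[0],a.shape[1]:]=b
print(a.shape,b.shape,im.shape); 
im=im[:, :]; s=1 if W<=800 else 800/W
cv2.imwrite("pics/c1.png",cv2.resize(im,None,fx=s,fy=s)); print(s)
a=crop("side",235,95,90,95,4.4);b=crop("top",360,160,85,70,4.4)
W=a.shape[1]+b.shape[1]; im=np.zeros((max(a.shape[0],b.shape[0]),W,3),np.uint8); im[:a.shape[0],:a.shape[1]]=a; im[:b.shape[0],a.shape[1]:]=b
print(im.shape); cv2.imwrite("pics/c2.png",im)
E
```

```text
(595, 560, 3) (438, 455, 3) (595, 1015, 3)
0.7881773399014779
(418, 770, 3)
```

View pics/c1.png

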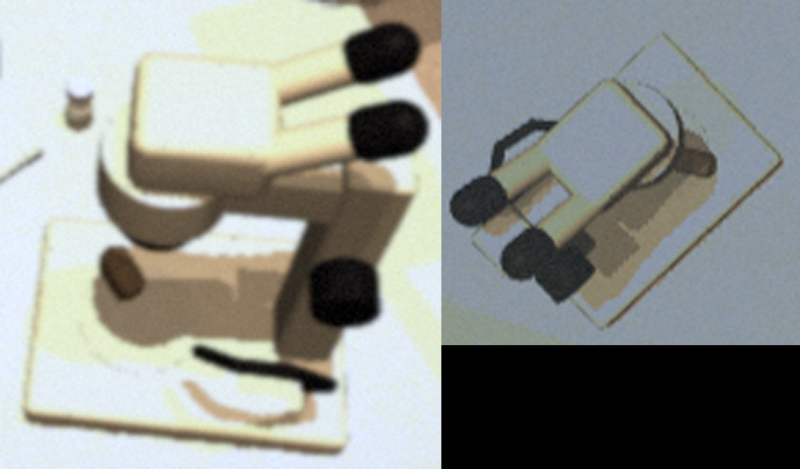

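View pics/c2.png

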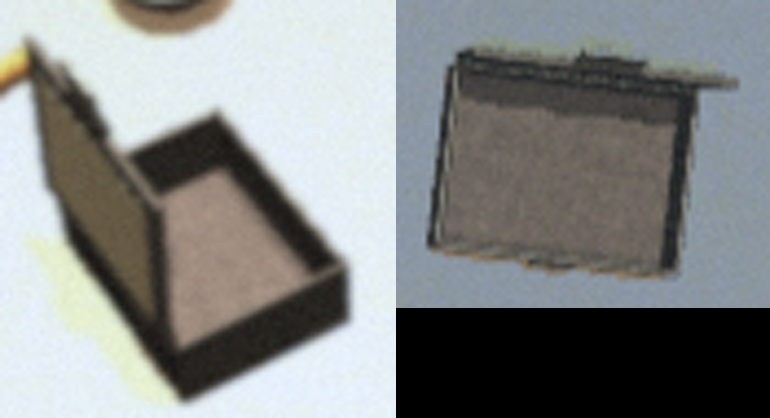

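Side crop: the brown rock sits alone on the stage at crop (122,273), which is pixel (359,239); there is no other piece there. In the top view only its -x end shows, near crop (705,162), which is pixel (281,189). The second crop shows the case with the lid upright, its free-edge corners in the side view at crop (32,40) and (160,208), and the clasp at about (88,95). Next I fit the poses.

```bash
cat > h.py <<'E'
import numpy as np,cv2
from scipy.optimize import least_squares
C={n:np.load(f"{n}0.npz") for n in("side","top")}
def proj(n,X):
    c=C[n];p=(np.atleast_2d(X)@c["R"].T+c["t"])@c["intrinsics"].T;return p[:,:2]/p[:,2:]
def ray(n,uv,z):
    c=C[n];o=-c["R"].T@c["t"];d=c["R"].T@np.linalg.solve(c["intrinsics"],[*uv,1]);return o+d*(z-o[2])/d[2]
def tri(u,v,r0=(400,0,50)):
    return least_squares(lambda X:np.r_[proj("side",X)[0]-u,proj("top",X)[0]-v],r0)
def place(p,L):
    c,s=np.cos(p[2]),np.sin(p[2]);L=np.atleast_2d(L).astype(float)
    return np.c_[p[0]+c*L[:,0]-s*L[:,1],p[1]+s*L[:,0]+c*L[:,1],L[:,2]]
E
python3 - <<'E'
from h import *
k=2.7586
S=lambda x,y:(315+x/k,140+y/k); T=lambda x,y:(185+(x-441.4)/k,130+y/k)
obs=[("side",S(45,222),(100,-95,35)),]
# corner ids: top-left far etc
A=(100,-95,35);B=(-100,-95,35);D=(-100,185,35);E_=(100,185,35)
obs=[("side",S(45,222),B),("side",S(25,408),A),("side",S(345,438),E_),("top",T(663,35),A),("top",T(781,160),B),("top",T(603,326),D)]
f=lambda p:np.concatenate([proj(n,place(p,L))[0]-uv for n,uv,L in obs])
r=least_squares(f,[390,220,.78]);sc=r.x;print("scope",r.x,np.round(r.fun.reshape(-1,2),1))
for (a,b) in [((45,222),(781,160)),((25,408),(663,35))]: print("corner tri",tri(S(*a),T(*b)).x)
print("obj disc px side",proj("side",place(sc,[0,0,200])),"top",proj("top",place(sc,[0,0,200])))
k=4.4
S=lambda x,y:(235+x/k,95+y/k); T=lambda x,y:(360+(x-396)/k,160+y/k)
obs=[("side",S(218,112),(-65,-85,60)),("side",S(347,265),(-65,85,60)),("side",S(183,400),(65,85,0)),("side",S(347,318),(-65,85,0)),("top",T(430,247),(-65,85,60)),("top",T(672,272),(-65,-85,60))]
r=least_squares(f,[400,-180,0]);print("case",r.x,np.round(r.fun.reshape(-1,2),1));cs=r.x
print("rim tri",tri(S(347,265),T(430,247)).x,tri(S(218,112),T(672,272)).x)
e1=tri(S(32,40),T(738,84));e2=tri(S(160,208),T(460,52));
for e in(e1,e2):
    c,s=np.cos(cs[2]),np.sin(cs[2]);d=e.x[:2]-cs[:2];print("lid corner local",c*d[0]+s*d[1],-s*d[0]+c*d[1],e.x[2],e.fun.round(1))
# rock
im=C["side"]["img"].astype(int);sub=im[225:255,345:375]
print(sub.sum(2)[::2,::2])
np.save("scope.npy",sc);np.save("case.npy",cs)
E
```

```text
scope [545.09439936 237.95971817   0.76921554] [[ 0.2 -3.6]
 [-0.6  0.3]
 [ 2.   1.2]
 [-0.7 -2.5]
 [ 1.2 -1.4]
 [-0.   1.5]]
corner tri [538.30951318 102.08872407  17.77349224]
corner tri [677.99359123 237.05816952  24.18027857]
obj disc px side [[371.4989777  220.22432079]] top [[257.57157184 180.73947576]]
case [ 5.06621635e+02 -1.71276322e+02 -1.21140900e-01] [[ 0.3 -1.3]
 [ 0.4 -0.3]
 [ 0.1  1.2]
 [ 0.9  0.6]
 [ 0.3 -1.2]
 [ 1.1  0.1]]
rim tri [450.50036424 -80.0210728   56.24536038] [ 433.09188839 -245.83242733   56.86993255]
lid corner local 56.634807708948834 -86.77158737635922 182.07335738734957 [-0. -0. -0.  0.]
lid corner local 57.694135797864845 89.8055009528621 192.93633756592558 [ 1.3  0.1  0.9 -1.2]
[[474 472 478 469 469 470 467 374 170 135 154 165 170 169 171]
 [473 471 471 473 466 470 464 456 365 151  84 114 137 152 163]
 [480 474 469 468 389 281 288 296 382 312 205 113  62  79  82]
 [475 471 470 400 194 122 138 151 237 319 323 295 257 225 220]
 [475 473 455 276 115 113 111 117 144 246 324 329 323 323 321]
 [470 468 447 225  98 113 116 109 109 168 288 327 330 327 329]
 [450 460 428 211  83 103  96 118 128 117 207 309 318 323 319]
 [456 456 416 233  74  87 108 119 119 112 135 269 318 318 319]
 [450 433 319 222 130  78 105 121 114 115 118 189 256 251 251]
 [447 424 279 223 183  76  80 107 117 114 115 172 224 229 226]
 [447 426 292 236 219 145  77 100 105 106 110 204 228 222 234]
 [437 425 278 222 231 215 125  68  85 126 199 225 229 233 235]
 [448 416 281 224 233 229 197 184 195 219 230 230 224 234 229]
 [445 432 320 230 235 232 225 235 229 226 228 235 234 227 232]
 [450 450 394 258 227 230 238 239 226 227 225 223 236 236 234]]
```

```bash
cat > fit.py <<'E'
from h import *
from scipy.ndimage import map_coordinates
G={n:cv2.GaussianBlur(C[n]["img"].astype(float).sum(2),(0,0),.7) for n in C}
def edge(n,P,Q,m=25,w=6):
    """signed normal offsets (px) of strongest gradient along projected 3D edge P->Q"""
    a,b=proj(n,P)[0],proj(n,Q)[0];d=(b-a)/np.linalg.norm(b-a);nn=np.array([-d[1],d[0]])
    s=np.arange(-w,w+.01,.25);o=[]
    for t in np.linspace(.08,.92,m):
        p=a+t*(b-a);q=p+s[:,None]*nn
        g=np.abs(np.gradient(map_coordinates(G[n],[q[:,1],q[:,0]],order=1)));o.append(s[g.argmax()])
    return np.array(o)
E
python3 - <<'E'
from fit import *
sc=np.load("scope.npy")
A=(100,-95,35);B=(-100,-95,35);D=(-100,185,35);E_=(100,185,35)
def lerp(P,Q,a,b):P,Q=np.array(P,float),np.array(Q,float);return P+a*(Q-P),P+b*(Q-P)
ed=[("side",*lerp(A,B,0,1)),("side",*lerp(A,E_,0,1)),("side",*lerp(B,D,0,.3)),("top",*lerp(A,B,0,1)),("top",*lerp(B,D,0,.9)),("top",*lerp(A,E_,0,.3))]
def f(p,full=False):
    o=[np.median(edge(n,place(p,P)[0],place(p,Q)[0])) for n,P,Q in ed];return np.array(o)
p=sc.copy()
for it in range(6):
    r=f(p);J=[]
    # normal displacement jacobian numerically via projection
    def nd(q):
        o=[]
        for n,P,Q in ed:
            a,b=proj(n,place(p,P))[0],proj(n,place(p,Q))[0];d=(b-a)/np.linalg.norm(b-a);nn=np.array([-d[1],d[0]])
            m=(P+Q)/2;o.append((proj(n,place(q,m))[0]-proj(n,place(p,m))[0])@nn)
        return np.array(o)
    J=np.array([nd(p+np.eye(3)[i]*[1,1,.001][i])/[1,1,.001][i] for i in range(3)]).T
    p=p+np.linalg.lstsq(J,r,rcond=None)[0]
    print(p.round(3),r)
np.save("scope.npy",p)
# rock mask
m=(C["side"]["img"].astype(int).sum(2)<160).astype(np.uint8)
n,l,st,ce=cv2.connectedComponentsWithStats(m);i=l[241,360];M=l==i;print(st[i],ce[i])
g=ray("side",ce[i],50);print("rock ray z50",g)
L=np.array([[x,y,z] for x in(-23,23) for y in(-14,14) for z in(0,31)])
def iou(q):
    X=place(q,L);X[:,2]+=35;h=cv2.convexHull((proj("side",X)*8).astype(np.float32)).astype(np.int32)
    z=np.zeros((400*8//1,1),np.uint8) if 0 else np.zeros((50*8,60*8),np.uint8);cv2.fillConvexPoly(z,h-np.array([330*8,215*8]),1)
    mm=cv2.resize(M[215:265,330:390].astype(np.uint8),None,fx=8,fy=8,interpolation=0)
    return (z&mm).sum()/(z|mm).sum()
from scipy.optimize import minimize
best=min((minimize(lambda q:-iou(q),[g[0]+dx,g[1]+dy,p[2]+dt],method="Nelder-Mead",options=dict(initial_simplex=np.array([g[0]+dx,g[1]+dy,p[2]+dt])+np.array([[0,0,0],[6,0,0],[0,6,0],[0,0,.15]]))) for dt in(-.2,0,.2) for dx in(-4,4) for dy in(-4,4)),key=lambda r:r.fun)
q=best.x;print("rock",q,best.fun);d=q[:2]-p[:2];c,s=np.cos(p[2]),np.sin(p[2])
print("rock in scope",c*d[0]+s*d[1],-s*d[0]+c*d[1],q[2]-p[2]);np.save("rock.npy",q)
# overlay
out=[]
for n,(x0,y0,w,h) in {"side":(315,190,140,115),"top":(185,130,130,125)}.items():
    k=3;im=np.clip(C[n]["img"][y0:y0+h,x0:x0+w,::-1]*1.5,0,255).astype(np.uint8);im=cv2.resize(im,None,fx=k,fy=k,interpolation=2)
    def dr(X,col):cv2.polylines(im,[np.int32((proj(n,X)-[x0,y0]+.5)*k)],True,col,1)
    dr(place(p,[A,B,D,E_]),(0,0,255))
    t=np.linspace(0,6.28,40);dr(place(p,np.c_[36*np.cos(t),36*np.sin(t),0*t+200]),(255,0,0));dr(place(p,np.c_[50*np.cos(t),50*np.sin(t),0*t+365]),(255,0,255))
    for z in(0,31):
        X=place(q,[(-23,-14,z),(23,-14,z),(23,14,z),(-23,14,z)]);X[:,2]+=35;dr(X,(0,255,0))
    out.append(im)
H=max(o.shape[0] for o in out);out=[cv2.copyMakeBorder(o,0,H-o.shape[0],0,0,0) for o in out]
o=np.hstack(out);print(o.shape);cv2.imwrite("pics/ov1.png",cv2.resize(o,None,fx=min(1,800/o.shape[1]),fy=min(1,800/o.shape[1])))
E
```

```text
[548.603 239.157   0.671] [-1.25  5.25  0.5   0.25 -1.   -1.25]
[549.354 239.891   0.683] [-0.75  2.25  1.5   1.   -2.75  0.  ]
[548.334 239.199   0.678] [-0.75  1.75  0.75  1.   -3.5  -1.25]
[548.817 239.725   0.688] [-0.75  2.25  1.25  1.   -3.    0.  ]
[548.789 239.84    0.675] [-0.75  2.25  1.    1.   -2.75 -1.  ]
[548.868 239.641   0.693] [-0.75  1.75  1.25  0.75 -3.25 -0.25]
[352 231  15  18 198] [358.65656566 239.50505051]
rock ray z50 [536.18765037 201.76503921  50.        ]
rock [535.1635232  202.37242433   1.0454876 ] -0.6979230469402528
rock in scope -34.35030196963176 -19.92147660476421 0.3526197193271343
(375, 810, 3)
```

View pics/ov1.png

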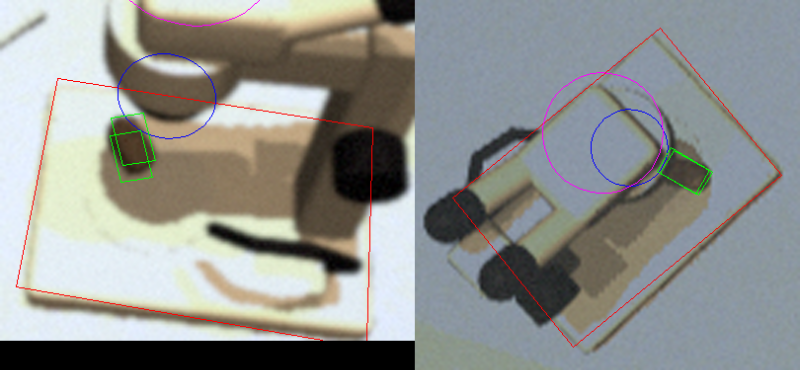

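The edge search locked onto the wrong (bottom) edges, and the overlay shows the base turned too far. The slab's corners look rounded, so I refit the hand-picked corners with a common corner inset.

```bash
cat > r.py <<'E'
from h import *
from scipy.optimize import minimize
k=2.7586
S=lambda x,y:(315+x/k,140+y/k); T=lambda x,y:(185+(x-441.4)/k,130+y/k)
obs=[("side",S(45,222),(-1,-1)),("side",S(25,408),(1,-1)),("side",S(345,438),(1,1)),("top",T(663,35),(1,-1)),("top",T(781,160),(-1,-1)),("top",T(603,326),(-1,1))]
def loc(g,d):return (g[0]*(100-d),45+g[1]*(140-d),35)
f=lambda p:np.concatenate([proj(n,place(p,loc(g,p[3])))[0]-uv for n,uv,g in obs])
r=least_squares(f,[545,237,.77,0]);p=r.x;print("scope",p,np.round(r.fun.reshape(-1,2),1))
for nm in("side","top"):
    rr=least_squares(lambda p:np.concatenate([proj(n,place(p,loc(g,p[3])))[0]-uv for n,uv,g in obs if n==nm]),p);print(nm,rr.x,rr.fun.round(1))
np.save("scope.npy",p[:3])
im=C["side"]["img"].astype(int).sum(2)
m=(im<200).astype(np.uint8);m[:231]=0
n,l,st,ce=cv2.connectedComponentsWithStats(m);i=l[241,360];M=l==i;print(st[i],ce[i])
L=np.array([[x*(1-.15*(z>0)),y*(1-.1*(z>0)),z] for x in(-23,23) for y in(-14,14) for z in(0,31)])
mm=cv2.resize(M[215:265,330:390].astype(np.uint8),None,fx=8,fy=8,interpolation=0)
def hull(q,n):
    X=place(q,L);X[:,2]+=35;return cv2.convexHull(((proj(n,X)+.5)*8).astype(np.float32)).astype(np.int32)
def iou(q):
    z=np.zeros_like(mm);cv2.fillConvexPoly(z,hull(q,"side")-np.array([330*8,215*8]),1)
    return (z&mm).sum()/(z|mm).sum()
g=ray("side",ce[i],50);c,s=np.cos(p[2]),np.sin(p[2])
for dt in(-.25,-.1,0,.1,.25):
    b=minimize(lambda v:-iou([*v,p[2]+dt]),g[:2],method="Nelder-Mead",options=dict(initial_simplex=[g[:2],g[:2]+[6,0],g[:2]+[0,6]]))
    d=b.x-p[:2];print(dt,b.x,-b.fun,"scope frame",c*d[0]+s*d[1],-s*d[0]+c*d[1])
# PCA in top for visible part
t=C["top"]["img"].astype(int).sum(2);print(t[180:200,266:292:1])
E
python3 r.py
```

```text
scope [546.22872973 237.82736144   0.76888896   3.48424671] [[ 1.1 -2.1]
 [ 0.6 -0.7]
 [ 0.  -0.1]
 [-0.7 -1.3]
 [-0.4 -1.8]
 [ 0.  -0.5]]
side [549.63912976 238.71495187   0.7800635    4.12955505] [ 0.1 -0.7  0.4  0.6 -0.5  0. ]
top [542.71827672 236.22419832   0.75902295   4.03096096] [ 0.2  0.1 -0.1 -0.3 -0.1  0.2]
[352 231  16  19 228] [358.90789474 239.88596491]
-0.25 [535.1022045  200.64488526] 0.6091001443618671 scope frame -33.850809995807914 -18.98575152743123
-0.1 [534.97471731 199.93196412] 0.6261366156575737 scope frame -34.43815352711868 -19.40946972800093
0 [534.83691328 200.09608384] 0.6591887604803989 scope frame -34.42307248982912 -19.195699299690236
0.1 [534.7287895  200.64009019] 0.7096130833665736 scope frame -34.122511444689465 -18.72954834121831
0.25 [535.25082319 200.95686265] 0.7866923032103944 scope frame -33.527070689686035 -18.864878582674464
[[206 118 152 261 252 109 123 168 196 190 197 197 196 202 295 278 296 293
  292 293 298 300 301 295 301 305]
 [206 112 129 201 240 112 126 176 193 195 200 190 194 192 261 262 296 299
  294 296 300 300 295 297 303 294]

[... 1262 characters left out ...]
16 131 200
  261 306 308 305 305 306 301 305]
 [156 184 191 195 188 188 190 188 222 242 249 216 199 197 184 184 206 254
  259 309 303 303 305 306 308 299]
 [192 195 187 194 186 189 205 225 245 241 247 245 240 250 246 260 254 252
  253 306 307 301 304 303 304 304]
 [190 195 185 197 193 192 219 241 238 233 247 247 252 253 257 257 257 249
  277 301 305 305 301 307 308 301]
 [181 190 201 201 197 229 245 254 243 249 240 245 251 253 255 253 249 261
  305 314 304 305 306 307 301 300]
 [191 190 199 210 221 244 246 254 249 254 256 251 263 251 252 256 256 260
  299 306 298 306 305 305 304 307]
 [184 195 198 239 243 238 242 256 246 249 254 254 248 258 259 260 254 257
  305 306 306 306 304 302 301 303]]
```

```bash
cat > r2.py <<'E'
from h import *
from scipy.optimize import minimize
p=np.array([543.5,236.5,.765]);np.save("scope.npy",p)
side=C["side"]["img"].astype(int).sum(2);top=C["top"]["img"].astype(int).sum(2)
def comp(m,y,x):
    n,l,st,ce=cv2.connectedComponentsWithStats(m.astype(np.uint8));return (l==l[y,x])
ms=side<210;ms[:231]=0;ms=comp(ms,241,360)
mt=top<160;mt[:,:271]=0;mt=comp(mt,189,278)
W={"side":(330,215,60,50),"top":(255,170,50,40)};MM={}
for n,m in(("side",ms),("top",mt)):
    x,y,w,h=W[n];MM[n]=cv2.resize(m[y:y+h,x:x+w].astype(np.uint8),None,fx=8,fy=8,interpolation=0)
    ys,xs=np.nonzero(m);P=np.array([ray(n,(a,b),50)[:2] for a,b in zip(xs,ys)]);e,v=np.linalg.eigh(np.cov(P.T));print(n,P.mean(0),"pca yaw",np.arctan(v[1,1]/v[0,1]),4*np.sqrt(e), "area mm2~",len(P))
bev=6
L=np.array([[x,y,z] for z in(0,31) for a in(1,-1) for b in(1,-1) for x,y in((a*(23-bev*(z>0)*.5),b*(14-bev)),(a*(23-bev),b*(14-2*(z>0))))],float)
def hull(q,n):
    X=place(q,L);X[:,2]+=35
    return cv2.convexHull(((proj(n,X)+.5)*8).astype(np.float32)).astype(np.int32)
def iou(n,q):
    x,y,w,h=W[n];z=np.zeros_like(MM[n]);cv2.fillConvexPoly(z,hull(q,n)-np.array([x*8,y*8]),1)
    if n=="top":z[:,:(271-255)*8]=0
    return (z&MM[n]).sum()/(z|MM[n]).sum()
c,s=np.cos(p[2]),np.sin(p[2])
for names in(["side"],["top"],["side","top"]):
    R=[]
    for dt in(-.2,0,.2,.35):
        q0=np.array([533,200,p[2]+dt]);R.append(minimize(lambda q:-sum(iou(n,q) for n in names),q0,method="Nelder-Mead",options=dict(initial_simplex=q0+np.array([[0,0,0],[6,0,0],[0,6,0],[0,0,.15]]))))
    b=min(R,key=lambda r:r.fun);d=b.x[:2]-p[:2];print(names,b.x.round(2),-b.fun.round(3),"in scope",c*d[0]+s*d[1],-s*d[0]+c*d[1],b.x[2]-p[2],[(iou(n,b.x)).round(2) for n in MM])
E
python3 r2.py
```

```text
side [536.60322337 203.22867131] pca yaw 1.167788311208934 [37.91106361 57.39105569] area mm2~ 235
top [536.89150558 200.86980862] pca yaw 0.715983840863913 [37.6734064  61.98407264] area mm2~ 136
['side'] [535.96 202.22   1.37] 0.884 in scope -29.179315679451513 -19.51195027123157 0.6099511994157473 [np.float64(0.88), np.float64(0.72)]
['top'] [533.74 201.08   1.35] 0.792 in scope -31.569913003191882 -18.79016131944285 0.5896692673501188 [np.float64(0.85), np.float64(0.79)]
['side', 'top'] [534.37 201.18   1.34] 1.652 in scope -31.045237969323885 -19.152718963946302 0.570029174679923 [np.float64(0.87), np.float64(0.78)]
```

Rock at about (534.5, 201), 36 mm off the optical axis; yaw is near the allowed limit of about 1.0. Commands cannot tilt the tool directly, so I raise it first and then see what happens at the edge of the reach.

Request:
play_rows(
  increments=[
    [[-0.5,0,-0.5,0.3,-1],[-1,-0.1,-1,0.7,-1],[-1,-0.1,-1,1,-1],[-1,-0.1,-1,1,-1]],
  ],
)

```text
time: 0.6
tcp_pos: [323.9, 532.6, 340.1]
orientation: [0.439, 0.899, 0.001, 0.0]
contact_force: [-0.4, 0.2, -1.3]
finger_gap: 1.0
finger_force: 0.0
```

Request:
play_rows(
  increments=[
    [[0,0,-0.6,0.35,-1],[0,0,-1,0.7,-1],[0,0,-1,1,-1],[0,0,-1,1,-1]],
  ],
)

```text
time: 1.1
tcp_pos: [322.1, 533.1, 438.0]
orientation: [0.654, 0.757, -0.001, 0.0]
contact_force: [-0.1, 0.3, -0.5]
finger_gap: 0.995
finger_force: 0.0
```

Request:
play_rows(
  increments=[
    [[0,0,-0.6,0.35,-1],[0,0,-1,0.7,-1],[0,0,-1,1,-1],[0,0,-1,1,-1]],
  ],
)

```text
time: 1.6
tcp_pos: [322.5, 533.1, 537.8]
orientation: [0.827, 0.562, -0.001, 0.0]
contact_force: [0.0, -0.4, -0.5]
finger_gap: 0.997
finger_force: 0.0
```

```bash
cat > st.py <<'E'
from bench import robot
import numpy as np
from scipy.spatial.transform import Rotation as Ro
s=robot.read_state();R=Ro.from_quat(s["orientation"]).as_matrix()
print("t",s["time"].round(2),"j",s["joints"].round(3),"tcp",s["tcp_pos"].round(1),"gap",s["finger_gap"].round(3),"ff",s["finger_force"].round(1),"F",s["contact_force"].round(1))
print("x",R[:,0].round(3),"y",R[:,1].round(3),"z",R[:,2].round(3))
E
python3 st.py
```

```text
Traceback (most recent call last):
  File "st.py", line 5, in <module>
    print("t",s["time"].round(2),"j",s["joints"].round(3),"tcp",s["tcp_pos"].round(1),"gap",s["finger_gap"].round(3),"ff",s["finger_force"].round(1),"F",s["contact_force"].round(1))
              ^^^^^^^^^^^^^^^
AttributeError: 'float' object has no attribute 'round'
```

Request:
play_rows(
  increments=[
    [[0,0,-0.6,0.33,-1],[0,0,-1,0.33,-1],[0,0,-1,0.33,-1]],
  ],
)

```text
time: 1.98
tcp_pos: [322.9, 533.3, 641.1]
orientation: [0.872, 0.489, 0.001, -0.001]
contact_force: [-0.2, -0.2, -0.8]
finger_gap: 1.001
finger_force: 0.0
```

Request:
play_rows(
  increments=[
    [[0,0,-0.6,0,-1],[0,0,-1,0,-1],[0,0,-1,0,-1]],
  ],
)

```text
time: 2.35
tcp_pos: [323.1, 533.4, 740.1]
orientation: [0.873, 0.488, 0.001, -0.0]
contact_force: [-0.5, -0.3, -0.6]
finger_gap: 1.002
finger_force: 0.0
```

Request:
play_rows(
  increments=[
    [[0,0,-0.6,0,-1],[0,0,-1,0,-1],[0,0,-1,0,-1]],
  ],
)

```text
time: 2.72
tcp_pos: [318.6, 525.9, 826.3]
orientation: [0.873, 0.488, 0.002, -0.001]
contact_force: [-5.4, -8.4, 5.3]
finger_gap: 1.0
finger_force: 0.0
```

```bash
sed -i 's/s\["time"\].round(2)/round(s["time"],2)/; s/s\["finger_gap"\].round(3)/round(float(s["finger_gap"]),3)/; s/s\["finger_force"\].round(1)/round(float(s["finger_force"]),1)/' st.py; python3 st.py
```

```text
t 2.73 j [1.024 0.533 0.058 0.    2.545 1.575] tcp [318.6 525.9 826.3] gap 1.0 ff 0.0 F [-5.4 -8.4  5.3]
x [0.524 0.852 0.006] y [ 0.852 -0.524 -0.   ] z [ 0.003  0.005 -1.   ]
```

Request:
play_rows(
  increments=[
    [[-0.5,0,-0.1,0,-1],[-1,0,-0.1,0,-1],[-1,0,-0.1,0,-1]],
  ],
)

```text
time: 3.1
tcp_pos: [263.4, 437.0, 836.4]
orientation: [0.873, 0.488, 0.003, -0.002]
contact_force: [-0.4, 0.1, 0.5]
finger_gap: 0.999
finger_force: 0.0
```

```bash
python3 st.py
```

```text
t 3.1 j [1.025 0.231 0.513 0.    2.391 1.577] tcp [263.4 437.  836.4] gap 0.999 ff 0.0 F [-0.4  0.1  0.5]
x [0.524 0.851 0.007] y [ 0.851 -0.524 -0.   ] z [ 0.003  0.006 -1.   ]
```

Request:
play_rows(
  increments=[
    [[-0.5,0,-0.1,0,-1],[-1,0,-0.1,0,-1],[-1,0,-0.1,0,-1]],
  ],
)

```text
time: 3.48
tcp_pos: [211.3, 353.3, 846.5]
orientation: [0.873, 0.487, 0.005, -0.003]
contact_force: [0.1, -0.1, 0.6]
finger_gap: 0.999
finger_force: 0.0
```

```bash
python3 st.py
```

```text
t 3.48 j [1.028 0.047 0.709 0.    2.376 1.581] tcp [211.3 353.3 846.5] gap 0.999 ff 0.0 F [ 0.1 -0.1  0.6]
x [0.525 0.851 0.011] y [ 0.851 -0.525 -0.   ] z [ 0.005  0.009 -1.   ]
```

Request:
play_rows(
  increments=[
    [[0,0,-0.5,0,-1],[0,0,-1,0,-1],[0,0,-1,0,-1],[0,0,-1,0,-1],[0,0,-1,0,-1],[0,0,-1,0,-1]],
  ],
)

```text
time: 4.22
tcp_pos: [226.4, 378.3, 936.9]
orientation: [0.873, 0.486, 0.032, -0.018]
contact_force: [-0.0, -0.1, 0.5]
finger_gap: 0.999
finger_force: 0.0
```

```bash
python3 st.py
```

```text
t 4.22 j [ 1.028  0.321  0.058 -0.     2.689  1.584] tcp [226.4 378.3 936.9] gap 0.999 ff 0.0 F [-0.  -0.1  0.5]
x [0.526 0.847 0.073] y [ 0.849 -0.528 -0.001] z [ 0.038  0.063 -0.997]
```

Request:
play_rows(
  increments=[
    [[0,0,-0.5,0,-1],[0,0,-1,0,-1],[0,0,-1,0,-1],[0,0,-1,0,-1],[0,0,-1,0,-1],[0,0,-1,0,-1]],
  ],
)

```text
time: 4.97
tcp_pos: [213.6, 356.8, 953.3]
orientation: [0.873, 0.485, 0.048, -0.028]
contact_force: [-0.1, 0.2, -0.8]
finger_gap: 1.001
finger_force: 0.0
```

```bash
python3 st.py
```

```text
t 4.97 j [ 1.028  0.282  0.059 -0.     2.689  1.584] tcp [213.6 356.8 953.3] gap 1.001 ff 0.0 F [-0.1  0.2 -0.8]
x [0.525 0.844 0.112] y [ 0.849 -0.528 -0.001] z [ 0.058  0.095 -0.994]
```

Pushing against the joint limits does lean the tool back: the tilt grew to 0.11 rad and persists. I continue to about 0.7 rad.

Request:
play_rows(
  increments=[
    [[-0.5,0,-0.5,0,-1],[-1,0,-1,0,-1],[-1,0,-1,0,-1],[-1,0,-1,0,-1],[-1,0,-1,0,-1],[-1,0,-1,0,-1]],
  ],
)

```text
time: 5.72
tcp_pos: [173.3, 293.3, 995.1]
orientation: [0.869, 0.483, 0.096, -0.055]
contact_force: [-0.3, 0.3, -0.0]
finger_gap: 1.0
finger_force: 0.0
```

```bash
python3 st.py
```

```text
t 5.72 j [ 1.034  0.171  0.06  -0.003  2.689  1.588] tcp [173.3 293.3 995.1] gap 1.0 ff 0.0 F [-0.3  0.3 -0. ]
x [0.516 0.828 0.22 ] y [ 0.849 -0.528 -0.003] z [ 0.114  0.188 -0.975]
```

Request:
play_rows(
  increments=[
    [[-0.5,0,-0.5,0,-1],[-1,0,-1,0,-1],[-1,0,-1,0,-1],[-1,0,-1,0,-1],[-1,0,-1,0,-1],[-1,0,-1,0,-1]],
  ],
)

```text
time: 6.48
tcp_pos: [130.4, 226.2, 1028.4]
orientation: [0.862, 0.479, 0.143, -0.083]
contact_force: [-0.4, 1.5, -0.3]
finger_gap: 1.0
finger_force: 0.0
```

```bash
python3 st.py
```

```text
t 6.47 j [ 1.051  0.061  0.06  -0.016  2.689  1.592] tcp [ 130.4  226.2 1028.4] gap 1.0 ff 0.0 F [-0.4  1.5 -0.3]
x [0.5   0.802 0.326] y [ 0.85  -0.527 -0.005] z [ 0.168  0.28  -0.945]
```

Request:
play_rows(
  increments=[
    [[-0.5,0,-0.5,0,-1],[-1,0,-1,0,-1],[-1,0,-1,0,-1],[-1,0,-1,0,-1],[-1,0,-1,0,-1],[-1,0,-1,0,-1]],
  ],
)

```text
time: 7.22
tcp_pos: [67.0, 150.8, 1053.7]
orientation: [0.852, 0.474, 0.196, -0.106]
contact_force: [-0.3, -1.0, 0.8]
finger_gap: 1.002
finger_force: 0.0
```

```bash
python3 st.py
```

```text
t 7.22 j [ 1.9   -0.054  0.06  -0.889  2.689  1.568] tcp [  67.   150.8 1053.7] gap 1.002 ff 0.0 F [-0.3 -1.   0.8]
x [0.475 0.766 0.434] y [ 0.848 -0.529  0.006] z [ 0.234  0.366 -0.901]
```

Request:
play_rows(
  increments=[
    [[-0.5,0,-0.5,0,-1],[-1,0,-1,0,-1],[-1,0,-1,0,-1],[-1,0,-1,0,-1],[-1,0,-1,0,-1],[-1,0,-1,0,-1]],
  ],
)

```text
time: 7.98
tcp_pos: [80.6, 121.2, 1056.0]
orientation: [0.852, 0.472, 0.199, -0.113]
contact_force: [-0.5, 0.3, -0.2]
finger_gap: 1.0
finger_force: 0.0
```

```bash
python3 st.py
```

```text
t 7.97 j [ 2.261 -0.089  0.059 -1.294  2.689  1.519] tcp [  80.6  121.2 1056. ] gap 1.0 ff 0.0 F [-0.5  0.3 -0.2]
x [0.476 0.759 0.445] y [ 0.849 -0.529 -0.005] z [ 0.232  0.38  -0.895]
```

Request:
play_rows(
  increments=[
    [[0.2,0,0.1,0,-1],[0.4,0,0.2,0,-1],[0.6,0,0.3,0,-1],[0.8,0,0.4,0,-1],[0.9,0,0.44,0,-1],[0.9,0,0.44,0,-1]],
  ],
)

```text
time: 8.72
tcp_pos: [94.9, 184.1, 1054.8]
orientation: [0.849, 0.474, 0.205, -0.108]
contact_force: [-0.9, -0.1, 0.7]
finger_gap: 0.997
finger_force: 0.0
```

Request:
play_rows(
  increments=[
    [[0.5,0,0.22,0,-1],[0.9,0,0.44,0,-1],[0.9,0,0.44,0,-1]],
  ],
)

```text
time: 9.1
tcp_pos: [150.2, 272.5, 1044.0]
orientation: [0.85, 0.473, 0.204, -0.107]
contact_force: [0.3, -0.7, 0.5]
finger_gap: 1.003
finger_force: 0.0
```

```bash
python3 st.py
```

```text
t 9.1 j [ 1.13   0.069  0.063 -0.112  2.546  1.578] tcp [ 150.2  272.5 1044. ] gap 1.003 ff 0.0 F [ 0.3 -0.7  0.5]
x [0.469 0.761 0.448] y [ 0.848 -0.53   0.012] z [ 0.246  0.375 -0.894]
```

Request:
play_rows(
  increments=[
    [[0.5,0,-0.2,0,-1],[1,0,-0.4,0,-1],[1,0,-0.4,0,-1],[1,0,-0.4,0,-1],[1,0,-0.4,0,-1]],
  ],
)

```text
time: 9.72
tcp_pos: [175.1, 313.9, 1045.5]
orientation: [0.844, 0.473, 0.223, -0.119]
contact_force: [-1.0, 0.1, 0.3]
finger_gap: 1.002
finger_force: 0.0
```

```bash
python3 st.py
```

```text
t 9.72 j [ 1.106  0.104  0.059 -0.083  2.469  1.578] tcp [ 175.1  313.9 1045.5] gap 1.002 ff 0.0 F [-1.   0.1  0.3]
x [0.454 0.745 0.489] y [ 0.851 -0.525  0.01 ] z [ 0.264  0.412 -0.872]
```

Request:
play_rows(
  increments=[
    [[0.5,0,-0.2,0,-1],[1,0,-0.4,0,-1],[1,0,-0.4,0,-1],[1,0,-0.4,0,-1],[1,0,-0.4,0,-1]],
  ],
)

```text
time: 10.35
tcp_pos: [201.4, 355.4, 1044.3]
orientation: [0.84, 0.47, 0.239, -0.128]
contact_force: [-0.7, 0.9, 0.3]
finger_gap: 1.001
finger_force: 0.0
```

```bash
python3 st.py
```

```text
t 10.35 j [ 1.088  0.14   0.059 -0.066  2.394  1.577] tcp [ 201.4  355.4 1044.3] gap 1.001 ff 0.0 F [-0.7  0.9  0.3]
x [0.443 0.728 0.523] y [ 0.851 -0.525  0.01 ] z [ 0.281  0.441 -0.852]
```

Request:
play_rows(
  increments=[
    [[1,0,-0.5,0,-1],[1,0,-0.5,0,-1],[1,0,-0.5,0,-1],[1,0,-0.5,0,-1],[1,0,-0.5,0,-1]],
  ],
)

```text
time: 10.98
tcp_pos: [220.9, 386.0, 1046.0]
orientation: [0.834, 0.468, 0.257, -0.138]
contact_force: [-0.8, -0.2, -0.2]
finger_gap: 1.001
finger_force: 0.0
```

Request:
play_rows(
  increments=[
    [[1,0,-0.6,0,-1],[1,0,-0.6,0,-1],[1,0,-0.6,0,-1],[1,0,-0.6,0,-1],[1,0,-0.6,0,-1]],
  ],
)

```text
time: 11.6
tcp_pos: [234.0, 406.0, 1051.4]
orientation: [0.829, 0.464, 0.275, -0.149]
contact_force: [-0.5, 0.3, 0.4]
finger_gap: 1.002
finger_force: 0.0
```

Request:
play_rows(
  increments=[
    [[1,0,-0.6,0,-1],[1,0,-0.6,0,-1],[1,0,-0.6,0,-1],[1,0,-0.6,0,-1],[1,0,-0.6,0,-1]],
  ],
)

```text
time: 12.22
tcp_pos: [244.0, 421.4, 1059.0]
orientation: [0.822, 0.461, 0.294, -0.159]
contact_force: [0.6, 0.7, -0.4]
finger_gap: 1.003
finger_force: 0.0
```

```bash
python3 st.py
```

```text
t 12.22 j [ 1.069  0.181  0.059 -0.049  2.221  1.575] tcp [ 244.   421.4 1059. ] gap 1.003 ff 0.0 F [ 0.6  0.7 -0.4]
x [0.403 0.665 0.63 ] y [ 0.852 -0.524  0.009] z [ 0.336  0.532 -0.777]
```

The tilt is now 39°, heading 1.03 rad, and the closing direction lies across the rock. Next I carry it over to a point behind the stage.

Request:
play_rows(
  increments=[
    [[-0.3,0.3,0.3,0,-1],[-0.7,0.6,0.6,0,-1],[-1,0.9,0.9,0,-1],[-1,0.9,0.9,0,-1]],
  ],
)

```text
time: 12.72
tcp_pos: [310.9, 354.2, 923.6]
orientation: [0.823, 0.461, 0.292, -0.159]
contact_force: [-0.1, 0.6, -0.1]
finger_gap: 0.996
finger_force: 0.0
```

Request:
play_rows(
  increments=[
    [[-0.3,0.3,0.3,0,-1],[-0.7,0.6,0.6,0,-1],[-1,0.9,0.9,0,-1],[-1,0.9,0.9,0,-1]],
  ],
)

```text
time: 13.22
tcp_pos: [378.5, 288.5, 790.9]
orientation: [0.824, 0.459, 0.291, -0.159]
contact_force: [-0.3, -0.1, 0.4]
finger_gap: 0.997
finger_force: 0.0
```

Request:
play_rows(
  increments=[
    [[-0.3,0.3,0.3,0,-1],[-0.7,0.6,0.6,0,-1],[-1,0.9,0.9,0,-1],[-1,0.9,0.9,0,-1]],
  ],
)

```text
time: 13.72
tcp_pos: [444.6, 224.0, 660.9]
orientation: [0.823, 0.46, 0.292, -0.16]
contact_force: [-1.1, -0.3, 0.3]
finger_gap: 0.998
finger_force: 0.0
```

```bash
cat >> st.py <<'E'
import sys
if len(sys.argv)>1:
    T=np.array(eval(sys.argv[1]));print("to go, tool units",(R.T@(T-s["tcp_pos"])/100).round(3))
E
python3 st.py "[470,95,250]"
```

```text
t 13.72 j [ 0.133 -0.276  1.566  0.512  1.401  0.714] tcp [444.6 224.  660.9] gap 0.998 ff 0.0 F [-1.1 -0.3  0.3]
x [0.406 0.664 0.627] y [ 0.851 -0.526  0.006] z [ 0.334  0.532 -0.779]
to go, tool units [-3.332  0.87   2.598]
```

Request:
play_rows(
  increments=[
    [[-0.4,0.3,0.1,0,-1],[-0.8,0.6,0.2,0,-1],[-1,0.9,0.3,0,-1],[-1,0.9,0.3,0,-1]],
  ],
)

```text
time: 14.22
tcp_pos: [491.6, 126.7, 578.4]
orientation: [0.822, 0.461, 0.294, -0.159]
contact_force: [0.5, 1.0, 0.7]
finger_gap: 1.001
finger_force: 0.0
```

Request:
play_rows(
  increments=[
    [[-0.4,0,0.4,0,-1],[-0.8,0,0.75,0,-1],[-0.8,0,0.75,0,-1]],
  ],
)

```text
time: 14.6
tcp_pos: [482.4, 115.0, 468.2]
orientation: [0.822, 0.461, 0.292, -0.161]
contact_force: [-0.2, 1.0, 0.4]
finger_gap: 0.998
finger_force: 0.0
```

Request:
play_rows(
  increments=[
    [[-0.4,0,0.4,0,-1],[-0.8,0,0.75,0,-1],[-0.8,0,0.75,0,-1]],
  ],
)

```text
time: 14.98
tcp_pos: [476.8, 101.3, 361.1]
orientation: [0.822, 0.461, 0.293, -0.16]
contact_force: [1.0, -0.2, 1.0]
finger_gap: 1.002
finger_force: 0.0
```

```bash
python3 st.py "[477,111,184]"; python3 - <<'E'
from bench import robot
import cv2,numpy as np
o=[]
for n,(x,y,w,h) in {"side":(300,130,150,170),"top":(190,120,150,130)}.items():
    im=robot.read_camera(n)["img"][y:y+h,x:x+w,::-1];im=np.clip(im*1.5,0,255).astype(np.uint8);o.append(cv2.resize(im,(390,int(390*h/w)),interpolation=2))
H=max(a.shape[0] for a in o);cv2.imwrite("pics/p1.png",np.hstack([cv2.copyMakeBorder(a,0,H-a.shape[0],0,0,0) for a in o]))
E
```

```text
t 14.97 j [-0.213 -0.114  2.064  0.745  1.063  0.003] tcp [476.8 101.3 361.1] gap 1.002 ff 0.0 F [ 1.  -0.2  1. ]
x [0.403 0.664 0.63 ] y [ 0.852 -0.524  0.007] z [ 0.335  0.534 -0.776]
to go, tool units [-1.051 -0.062  1.427]
```

View pics/p1.png

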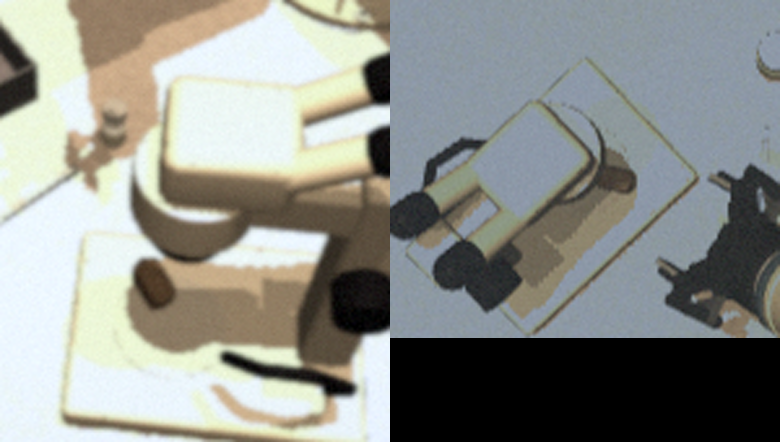

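The side crop shows the rock alone on the stage at crop (153,283). The top crop shows the open gripper at the right (fingertips at 715,175 and 665,265) pointing straight at the rock's end (617,178), clear of everything.

Request:
play_rows(
  increments=[
    [[-0.3,0,0.35,0,-1],[-0.5,-0.03,0.7,0,-1],[-0.5,-0.03,0.7,0,-1]],
  ],
)

```text
time: 15.45
tcp_pos: [478.3, 106.8, 275.5]
orientation: [0.822, 0.461, 0.294, -0.16]
contact_force: [-0.2, -0.1, 0.4]
finger_gap: 1.0
finger_force: 0.0
```

Request:
play_rows(
  increments=[
    [[-0.3,0,0.35,0,-1],[-0.5,-0.03,0.7,0,-1],[-0.5,-0.03,0.7,0,-1]],
  ],
)

```text
time: 15.82
tcp_pos: [479.5, 112.2, 189.6]
orientation: [0.822, 0.461, 0.294, -0.16]
contact_force: [0.4, 0.6, 0.2]
finger_gap: 1.002
finger_force: 0.0
```

```bash
python3 st.py "[534.5,201,52]"; python3 -c "
from h import *
print('vial',ray('top',(335,222),60),ray('side',(343,171),60)); print('tweez',ray('top',(335,185),3))"
```

```text
t 15.82 j [-0.183  0.151  2.257  1.037  0.749 -0.432] tcp [479.5 112.2 189.6] gap 1.002 ff 0.0 F [0.4 0.6 0.2]
x [0.402 0.663 0.631] y [ 0.852 -0.524  0.008] z [ 0.336  0.534 -0.776]
to go, tool units [-0.058 -0.008  1.726]
vial [430.59697475  20.94318394  60.        ] [427.57517239  17.67443009  60.        ]
tweez [546.46997386  20.28637791   3.        ]
```

Request:
play_rows(
  increments=[
    [[-0.03,0,0.3,0,-1],[-0.06,0,0.6,0,-1],[-0.06,0,0.8,0,-1],[-0.06,0,1,0,-1]],
  ],
)

```text
time: 16.32
tcp_pos: [513.6, 162.0, 110.8]
orientation: [0.821, 0.461, 0.297, -0.159]
contact_force: [-0.0, 0.5, 0.7]
finger_gap: 0.999
finger_force: 0.0
```

Request:
play_rows(
  increments=[
    [[0,0,0.2,0,-1],[0,0,0.4,0,-1],[0,0,0.6,0,-1],[0,0,0.7,0,-1],[0,0,0.7,0,-1]],
  ],
)

```text
time: 16.95
tcp_pos: [534.9, 199.0, 54.4]
orientation: [0.821, 0.461, 0.295, -0.159]
contact_force: [-0.9, -0.2, -0.4]
finger_gap: 1.003
finger_force: 0.0
```

```bash
python3 st.py "[534.5,201,52]"; python3 - <<'E'
from bench import robot
import cv2,numpy as np
o=[]
for n,(x,y,w,h) in {"side":(310,180,120,110),"top":(220,140,120,110)}.items():
    im=robot.read_camera(n)["img"][y:y+h,x:x+w,::-1];im=np.clip(im*1.6,0,255).astype(np.uint8);o.append(cv2.resize(im,(396,int(396*h/w)),interpolation=2))
cv2.imwrite("pics/p2.png",np.hstack(o))
E
```

```text
t 16.95 j [ 0.044  0.51   2.219  1.61   0.546 -0.9  ] tcp [534.9 199.   54.4] gap 1.003 ff 0.0 F [-0.9 -0.2 -0.4]
x [0.4   0.663 0.632] y [ 0.852 -0.524  0.011] z [ 0.338  0.534 -0.775]
to go, tool units [-0.003 -0.014  0.028]
```

View pics/p2.png

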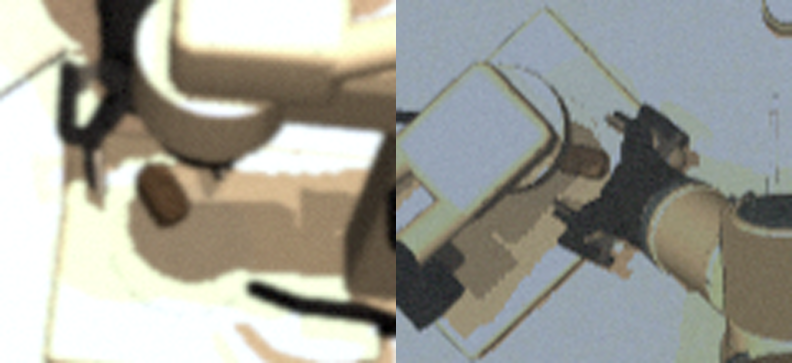

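The top crop shows the rock (585,160) midway between the fingertips (615,120) and (560,210). The side crop agrees, with tips at (95,195) and (212,185) and the rock at (163,195). Closing.

Request:
play_rows(
  increments=[
    [[0,0,0.03,0,-1],[0,0,0.03,0,0],[0,0,0.03,0,0.5],[0,0,0.03,0,1],[0,0,0.03,0,1],[0,0,0.03,0,1],[0,0,0.03,0,1],[0,0,0.03,0,1]],
  ],
)

```text
time: 18.05
tcp_pos: [534.1, 200.0, 50.6]
orientation: [0.822, 0.461, 0.294, -0.159]
contact_force: [-1.6, -1.4, 6.5]
finger_gap: 0.317
finger_force: 58.3
```

```bash
python3 st.py
```

```text
t 18.05 j [ 0.047  0.517  2.219  1.622  0.544 -0.911] tcp [534.1 200.   50.6] gap 0.317 ff 58.3 F [-1.6 -1.4  6.5]
x [0.402 0.664 0.63 ] y [ 0.852 -0.524  0.009] z [ 0.337  0.533 -0.776]
```

Request:
play_rows(
  increments=[
    [[0.05,0,-0.06,0,1],[0.1,0,-0.12,0,1],[0.1,0,-0.4,0,1],[0.1,0,-0.7,0,1],[0.1,0,-1,0,1]],
  ],
)

```text
time: 18.68
tcp_pos: [503.8, 152.8, 135.1]
orientation: [0.822, 0.461, 0.293, -0.159]
contact_force: [0.5, -0.6, -1.0]
finger_gap: 0.317
finger_force: 58.9
```

Request:
play_rows(
  increments=[
    [[0,0,-0.4,0,1],[0,0,-0.8,0,1],[0,0,-1,0,1]],
  ],
)

```text
time: 19.05
tcp_pos: [470.3, 98.9, 213.6]
orientation: [0.822, 0.461, 0.294, -0.158]
contact_force: [0.8, 0.5, -2.2]
finger_gap: 0.318
finger_force: 59.0
```

```bash
python3 st.py; python3 - <<'E'
import numpy as np
from h import *
cs=np.load("case.npy")
print(cs, place(cs,[[10,38,0]]), "hinge ends",place(cs,[[65,0,60],[61.5,0,190],[-71,0,63]]))
E
```

```text
t 19.05 j [-0.222  0.091  2.25   0.966  0.804 -0.372] tcp [470.3  98.9 213.6] gap 0.318 ff 59.0 F [ 0.8  0.5 -2.2]
x [0.402 0.665 0.629] y [ 0.851 -0.525  0.011] z [ 0.338  0.531 -0.777]
[ 5.06621635e+02 -1.71276322e+02 -1.21140900e-01] [[ 521.14045279 -134.76325628    0.        ]] hinge ends [[ 571.14527701 -179.13123523   60.        ]
 [ 567.67092707 -178.70827834  190.        ]
 [ 436.14196524 -162.69633906   63.        ]]
```

```bash
python3 - <<'E'
from h import *
k=4.4
S=lambda x,y:(235+x/k,95+y/k); T=lambda x,y:(360+(x-396)/k,160+y/k)
obs=[("side",S(218,112),(-65,-85,60)),("side",S(347,265),(-65,85,60)),("side",S(183,400),(65,85,0)),("side",S(347,318),(-65,85,0)),("top",T(430,247),(-65,85,60)),("top",T(672,272),(-65,-85,60)),
("top",T(695,92),(65,-85,60)),("top",T(450,62),(65,85,60))]
for nm in("side","top","sidetop"):
    r=least_squares(lambda p:np.concatenate([proj(n,place(p,L))[0]-uv for n,uv,L in obs if n in nm]),[506,-171,-.12]);print(nm,r.x,r.fun.round(1))
R=np.array([[.402,.851,.338],[.665,-.525,.531],[.629,.011,-.777]])
a=.121;Rc=np.array([[np.cos(a),-np.sin(a),0],[np.sin(a),np.cos(a),0],[0,0,1]])@R
for hx,hy in((38,42.5),(42.5,38)):
  for s in(65,80,110,140):  # behind TCP (54+11)
    for sx in(-1,1):
      print(hx,s,sx,[(Rc@[sx*hx,sy*hy,-s]).round(0)+[0,0,20] for sy in(-1,1)])
E
```

```text
side [ 5.07297142e+02 -1.72520898e+02 -1.21156569e-01] [-0.1 -1.4 -0.  -0.4 -0.3  1.1  0.4  0.5]
top [ 5.03302204e+02 -1.68818680e+02 -1.13351110e-01] [-0.4  0.1  0.5  1.  -0.1 -0.7 -0.1 -0.4]
sidetop [ 5.05453836e+02 -1.70629944e+02 -1.19434971e-01] [ 0.7 -1.3  0.9 -0.4  0.6  1.1  1.3  0.5  0.1 -0.8  1.   0.4  0.6 -1.2
  0.7 -1.2]
38 65 -1 [array([-68., -46.,  46.]), array([  9., -82.,  47.])]
38 65 1 [array([-44.,   8.,  94.]), array([ 33., -28.,  95.])]
38 80 -1 [array([-72., -55.,  58.]), array([  5., -90.,  59.])]
38 80 1 [array([-48.,  -1., 106.]), array([ 29., -36., 107.])]
38 110 -1 [array([-81., -72.,  81.]), array([  -3., -107.,   82.])]
38 110 1 [array([-56., -18., 129.]), array([ 21., -53., 130.])]
38 140 -1 [array([-89., -89., 104.]), array([ -12., -124.,  105.])]
38 140 1 [array([-64., -35., 152.]), array([ 13., -70., 153.])]
42.5 65 -1 [array([-66., -51.,  43.]), array([  3., -83.,  44.])]
42.5 65 1 [array([-39.,   9.,  97.]), array([ 30., -23.,  98.])]
42.5 80 -1 [array([-70., -60.,  55.]), array([ -1., -91.,  56.])]
42.5 80 1 [array([-43.,   1., 108.]), array([ 26., -31., 109.])]
42.5 110 -1 [array([-78., -77.,  78.]), array([  -9., -108.,   79.])]
42.5 110 1 [array([-51., -16., 132.]), array([ 18., -48., 133.])]
42.5 140 -1 [array([-86., -94., 102.]), array([ -17., -126.,  102.])]
42.5 140 1 [array([-59., -33., 155.]), array([ 10., -65., 156.])]
```

Case pose averaged to (505, -170.3, -0.118). The clearance calculation gives rock placement at case-local (18, 38), so the TCP goes to about (527, -135) and descends there.

Request:
play_rows(
  increments=[
    [[-0.15,0.2,-0.15,0,1],[-0.3,0.45,-0.3,0,1],[-0.45,0.65,-0.45,0,1],[-0.6,0.86,-0.6,0,1],[-0.6,0.86,-0.6,0,1]],
  ],
)

```text
time: 19.68
tcp_pos: [500.3, -18.8, 221.8]
orientation: [0.823, 0.46, 0.294, -0.158]
contact_force: [-1.2, 0.1, -0.6]
finger_gap: 0.316
finger_force: 59.0
```

Request:
play_rows(
  increments=[
    [[-0.15,0.2,-0.15,0,1],[-0.3,0.45,-0.3,0,1],[-0.45,0.65,-0.45,0,1],[-0.6,0.86,-0.6,0,1],[-0.6,0.86,-0.6,0,1]],
  ],
)

```text
time: 20.3
tcp_pos: [528.9, -134.8, 231.1]
orientation: [0.822, 0.461, 0.294, -0.159]
contact_force: [0.3, 1.2, -1.3]
finger_gap: 0.315
finger_force: 59.1
```

```bash
python3 st.py "[527,-135,120]"
```

```text
t 20.3 j [-0.647  0.292  1.932  0.768  1.125 -0.516] tcp [ 528.9 -134.8  231.1] gap 0.315 ff 59.1 F [ 0.3  1.2 -1.3]
x [0.403 0.664 0.629] y [ 0.851 -0.525  0.009] z [ 0.337  0.532 -0.777]
to go, tool units [-0.708 -0.026  0.856]
```

Request:
play_rows(
  increments=[
    [[-0.2,0,0.25,0,1],[-0.45,-0.03,0.55,0,1],[-0.7,-0.03,0.85,0,1],[-0.7,-0.03,0.85,0,1]],
  ],
)

```text
time: 20.8
tcp_pos: [524.4, -131.2, 118.9]
orientation: [0.822, 0.46, 0.292, -0.162]
contact_force: [-0.5, -0.4, -0.2]
finger_gap: 0.32
finger_force: 59.0
```

Request:
play_rows(
  increments=[
    [[-0.15,0,0.2,0,1],[-0.3,0,0.38,0,1],[-0.45,0,0.56,0,1],[-0.45,0,0.56,0,1]],
  ],
)

```text
time: 21.3
tcp_pos: [527.0, -132.8, 49.6]
orientation: [0.822, 0.461, 0.294, -0.16]
contact_force: [-0.1, -0.6, -0.5]
finger_gap: 0.316
finger_force: 59.0
```

```bash
python3 st.py "[527,-135,20]"; python3 - <<'E'
from bench import robot
import cv2,numpy as np
o=[]
for n,(x,y,w,h) in {"side":(230,85,120,110),"top":(340,150,120,110)}.items():
    im=robot.read_camera(n)["img"][y:y+h,x:x+w,::-1];im=np.clip(im*1.6,0,255).astype(np.uint8);o.append(cv2.resize(im,(396,int(396*h/w)),interpolation=2))
cv2.imwrite("pics/p3.png",np.hstack(o))
E
```

```text
t 21.3 j [-0.647  0.594  2.015  0.958  0.875 -0.862] tcp [ 527.  -132.8   49.6] gap 0.316 ff 59.0 F [-0.1 -0.6 -0.5]
x [0.403 0.664 0.63 ] y [ 0.852 -0.524  0.008] z [ 0.335  0.534 -0.776]
to go, tool units [-0.201  0.009  0.218]
```

View pics/p3.png

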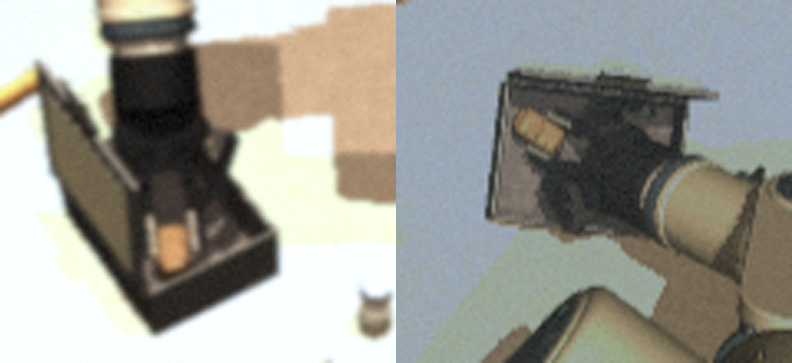

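The gripper is inside the case without contact. The rock (side 172,247; top 540,130) sits between the fingers about 10 mm from the +y wall. I lower it with a 4 mm shift toward -y.

Request:
play_rows(
  increments=[
    [[-0.08,0.01,0.07,0,1],[-0.14,0.02,0.13,0,1],[-0.19,0.02,0.18,0,1],[-0.19,0.02,0.18,0,1]],
  ],
)

```text
time: 21.9
tcp_pos: [526.9, -137.4, 22.4]
orientation: [0.822, 0.461, 0.294, -0.16]
contact_force: [-0.7, -0.0, -0.5]
finger_gap: 0.32
finger_force: 59.0
```

Request:
play_rows(
  increments=[
    [[-0.01,0,0.01,0,1],[-0.02,0,0.02,0,1],[-0.02,0,0.025,0,1]],
  ],
)

```text
time: 22.28
tcp_pos: [527.3, -137.7, 19.9]
orientation: [0.822, 0.461, 0.294, -0.159]
contact_force: [0.8, -0.0, -1.3]
finger_gap: 0.32
finger_force: 59.0
```

```bash
python3 st.py "[527,-137,20]"
```

```text
t 22.27 j [-0.654  0.653  2.009  0.993  0.847 -0.924] tcp [ 527.3 -137.7   19.9] gap 0.32 ff 59.0 F [ 0.8 -0.  -1.3]
x [0.402 0.664 0.63 ] y [ 0.852 -0.524  0.009] z [ 0.336  0.533 -0.777]
to go, tool units [ 0.004 -0.006  0.002]
```

Request:
play_rows(
  increments=[
    [[-0.005,0,0.006,0,1],[-0.01,0,0.012,0,1]],
  ],
)

```text
time: 22.52
tcp_pos: [527.4, -137.6, 19.2]
orientation: [0.822, 0.461, 0.294, -0.16]
contact_force: [-7.1, -4.9, 16.6]
finger_gap: 0.319
finger_force: 61.3
```

Request:
play_rows(
  increments=[
    [[-0.005,0,0.006,0,1],[-0.01,0,0.012,0,1]],
  ],
)

```text
time: 22.78
tcp_pos: [527.5, -137.6, 19.1]
orientation: [0.821, 0.461, 0.295, -0.16]
contact_force: [-16.2, -9.7, 34.3]
finger_gap: 0.313
finger_force: 63.7
```

Touchdown at TCP z about 19.3. I relieve the pressure, then open partway.

Request:
play_rows(
  increments=[
    [[0.008,0,-0.01,0,1],[0.013,0,-0.016,0,1],[0.013,0,-0.016,0,0.25],[0.013,0,-0.016,0,0.1],[0.013,0,-0.016,0,0],[0.013,0,-0.016,0,0],[0.013,0,-0.016,0,0]],
  ],
)

```text
time: 23.65
tcp_pos: [527.3, -137.7, 18.8]
orientation: [0.822, 0.461, 0.294, -0.159]
contact_force: [-0.4, -1.0, 0.2]
finger_gap: 0.505
finger_force: 0.0
```

Request:
play_rows(
  increments=[
    [[0.1,0,-0.12,0,0],[0.3,0,-0.37,0,0],[0.5,0,-0.62,0,0],[0.8,0,-1,0,0],[0.8,0,-1,0,0]],
  ],
)

```text
time: 24.28
tcp_pos: [527.3, -138.9, 151.0]
orientation: [0.822, 0.462, 0.295, -0.157]
contact_force: [0.2, -0.2, -1.0]
finger_gap: 0.498
finger_force: 0.0
```

Request:
play_rows(
  increments=[
    [[0.3,0,-0.37,0,0.5],[0.6,0,-0.75,0,1],[0.8,0,-1,0,1],[0.8,0,-1,0,1]],
  ],
)

```text
time: 24.78
tcp_pos: [525.1, -138.5, 277.2]
orientation: [0.822, 0.462, 0.295, -0.157]
contact_force: [0.1, 0.9, -0.7]
finger_gap: 0.001
finger_force: 0.0
```

```bash
python3 st.py; python3 - <<'E'
from bench import robot
import cv2,numpy as np
o=[]
for n,(x,y,w,h) in {"side":(230,85,120,110),"top":(340,150,120,110)}.items():
    c=robot.read_camera(n);np.savez(f"{n}1.npz",**c);im=c["img"][y:y+h,x:x+w,::-1];im=np.clip(im*1.6,0,255).astype(np.uint8);o.append(cv2.resize(im,(396,int(396*h/w)),interpolation=2))
cv2.imwrite("pics/p4.png",np.hstack(o))
E
```

```text
t 24.77 j [-0.658  0.23   1.895  0.737  1.201 -0.453] tcp [ 525.1 -138.5  277.2] gap 0.001 ff 0.0 F [ 0.1  0.9 -0.7]
x [0.4   0.666 0.629] y [ 0.851 -0.524  0.013] z [ 0.339  0.531 -0.777]
```

View pics/p4.png

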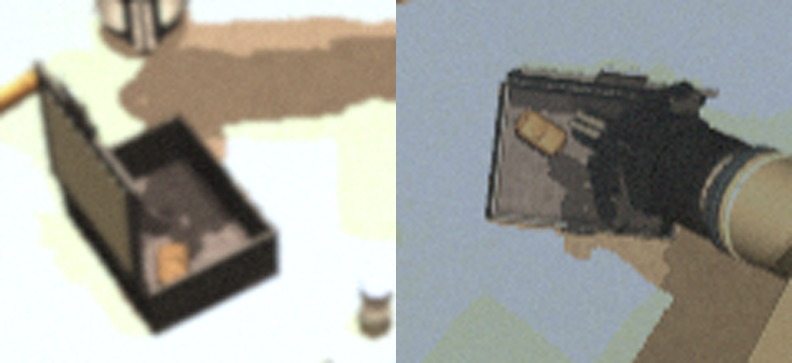

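The rock lies flat in the case (side 172,262; top 540,132). To close the lid, I put the closed fingertips behind it at case y = -45, clear of the clasp, and follow its arc.

```bash
cat > lid.py <<'E'
from bench import robot
import numpy as np,sys
from scipy.spatial.transform import Rotation as Ro
s=robot.read_state();R=Ro.from_quat(s["orientation"]).as_matrix();p=s["tcp_pos"]
cs=(505,-170.3,-.118);c,q=np.cos(cs[2]),np.sin(cs[2])
W=lambda l:np.array([cs[0]+c*l[0]-q*l[1],cs[1]+q*l[0]+c*l[1],l[2]])
U=lambda l:(R.T@(W(l)-p)/100).round(2)
d=p[:2]-np.array(cs[:2]);print("t",s["time"],"local",(c*d[0]+q*d[1]).round(1),(-q*d[0]+c*d[1]).round(1),p[2].round(1),"F",s["contact_force"].round(1),"j",s["joints"].round(2))
def arc(a,y=-45):return (65-115*np.cos(a)+7*np.sin(a)+14.5,y,60+115*np.sin(a)+7*np.cos(a)+13)
for e in sys.argv[1:]:
    v=eval(e);print(e,U(v if len(np.atleast_1d(v))==3 else arc(v)))
E
python3 lid.py "(118,-45,275)" "(118,-45,181)"
```

```text
t 24.875 local 15.0 34.6 274.4 F [-0.9  0.2 -0.4] j [-0.66  0.23  1.9   0.74  1.2  -0.45]
(118,-45,275) [-0.23  1.27 -0.18]
(118,-45,181) [-0.82  1.26  0.55]
```

Request:
play_rows(
  increments=[
    [[-0.1,0.3,-0.1,0,1],[-0.15,0.6,-0.15,0,1],[-0.2,0.9,-0.18,0,1],[-0.2,1,-0.18,0,1],[-0.2,1,-0.18,0,1]],
  ],
)

```text
time: 25.5
tcp_pos: [595.0, -212.7, 275.7]
orientation: [0.822, 0.461, 0.293, -0.16]
contact_force: [-0.6, 0.3, -0.6]
finger_gap: 0.005
finger_force: 0.0
```

Request:
play_rows(
  increments=[
    [[0,0.15,0,0,1],[0,0.28,0,0,1],[-0.2,0.28,0.25,0,1],[-0.4,0.28,0.5,0,1],[-0.62,0.27,0.73,0,1],[-0.62,0.27,0.73,0,1]],
  ],
)

```text
time: 26.25
tcp_pos: [617.3, -229.1, 179.6]
orientation: [0.822, 0.46, 0.293, -0.161]
contact_force: [-0.1, 0.4, 0.2]
finger_gap: 0.001
finger_force: 0.0
```

```bash
python3 lid.py 1.85 1.7 1.6 1.5 1.4 1.3 1.2 1.1 1.0 0.9 0.8
```

```text
t 26.25 local 118.4 -45.1 179.6 F [-0.1  0.4  0.2] j [-0.68  0.53  1.68  0.75  1.16 -0.53]
1.85 [ 0.01 -0.01 -0.02]
1.7 [-0.01 -0.16 -0.1 ]
1.6 [-0.04 -0.26 -0.14]
1.5 [-0.07 -0.36 -0.17]
1.4 [-0.12 -0.47 -0.2 ]
1.3 [-0.16 -0.57 -0.22]
1.2 [-0.22 -0.67 -0.22]
1.1 [-0.28 -0.77 -0.22]
1.0 [-0.35 -0.86 -0.21]
0.9 [-0.42 -0.95 -0.19]
0.8 [-0.49 -1.04 -0.16]
```

Request:
play_rows(
  increments=[
    [[0,-0.08,-0.06,0,1],[-0.01,-0.16,-0.1,0,1],[-0.04,-0.26,-0.14,0,1],[-0.05,-0.31,-0.15,0,1],[-0.07,-0.36,-0.17,0,1],[-0.1,-0.42,-0.19,0,1],[-0.12,-0.47,-0.2,0,1],[-0.14,-0.52,-0.21,0,1],[-0.16,-0.57,-0.22,0,1],[-0.19,-0.62,-0.22,0,1],[-0.22,-0.67,-0.22,0,1],[-0.25,-0.72,-0.22,0,1],[-0.28,-0.77,-0.22,0,1],[-0.31,-0.81,-0.22,0,1],[-0.35,-0.86,-0.21,0,1]],
  ],
)

```text
time: 28.12
tcp_pos: [523.4, -219.1, 175.1]
orientation: [0.822, 0.461, 0.294, -0.159]
contact_force: [-0.2, 0.3, 0.2]
finger_gap: -0.003
finger_force: 0.3
```

```bash
python3 lid.py 0.95 0.9 .85 0.8 .75 0.7 .65 0.6 .5 .4 .3 .2 .1 0; python3 -c "
from bench import robot
import cv2,numpy as np
o=[]
for n,(x,y,w,h) in {'side':(230,85,120,110),'top':(340,150,120,110)}.items():
    im=robot.read_camera(n)['img'];print(n);np.save(n+'2.npy',im)
"
```

```text
t 28.125 local 24.0 -46.2 175.1 F [-0.2  0.3  0.2] j [-0.77  0.44  1.86  0.75  1.14 -0.65]
0.95 [-0.04 -0.06  0.03]
0.9 [-0.07 -0.1   0.04]
.85 [-0.11 -0.14  0.05]
0.8 [-0.15 -0.18  0.07]
.75 [-0.19 -0.22  0.09]
0.7 [-0.22 -0.26  0.11]
.65 [-0.26 -0.3   0.13]
0.6 [-0.3  -0.33  0.15]
.5 [-0.38 -0.39  0.21]
.4 [-0.46 -0.44  0.27]
.3 [-0.55 -0.49  0.34]
.2 [-0.63 -0.52  0.42]
.1 [-0.71 -0.54  0.5 ]
0 [-0.78 -0.55  0.58]
side
top
```

```bash
python3 -c "
import numpy as np
from h import *
a=C['side']['img'].astype(int).sum(2);b=np.load('side2.npy').astype(int).sum(2)
print(a[104:180:6,240:310:5]);print(b[104:180:6,240:310:5])
cs=np.array([505,-170.3,-.118])
for an in(1.5,1.2,1.0,.8): print(an,proj('side',place(cs,[[65-130*np.cos(an),y,60+130*np.sin(an)] for y in(-85,85)])).round(0).tolist())
"
```

```text
[[349 454 467 463 463 468 458 463 474 477 461 473 471 472]
 [226 184 338 466 467 467 471 466 472 478 470 469 467 473]
 [457 176 102 308 476 470 479 470 475 474 474 477 476 473]
 [470 159 174  92 441 468 464 448 241 213 479 476 475 477]
 [474 169 176 171 265 347  84  65  77  52 211 476 473 470]
 [476 247 172 174 160 217  64  78 111 197  67 211 469 479]
 [477 463 161 173 174 166 229 296 287 285 220  62 224 474]
 [477 478 138 168 167 170  83 300 288 285 282 207  60 214]
 [477 448 413  52 178 170  82 274 287 279 284 289 221  56]
 [475 465 444 356  60 161  93 282 281 294 285 278 294 215]
 [479 469 446 455 284  88  99 287 281 299 276 187  68  75]
 [479 474 465 457 455 195  62 246 276 110  65  72  67  98]
 [477 481 476 479 457 452 103  66  73  77  67 139 438 483]]
[[437 454 292 142 258 165 238 287 252 246 237 244 246 241]
 [218 411 461 267 259 103 234 244 249 258 257 290 257 290]
 [455 459 453 186 211 350 177 184 207 458 453 462 467 458]
 [458 464 369 361 322 409 400 176 171 158 481 484 465 456]
 [461 458 224 390 409 405 405 400 175 116 210 472 462 461]
 [469 399 384 406 407 404 402 407 388 173 111 190 456 461]
 [472 448 186 410 406 404 407 411 405 205 138  59 231 461]
 [471 464 142 202 409 406 412 411 373 162 284 202  62 219]
 [480 470 424  72 248 404 398 400 192 128 282 282 218  65]
 [482 481 473 361  87 279 404 338 145 146 287 287 295 219]
 [490 481 482 475 294 140 327 178 107 131 171 196  73  71]
 [485 491 480 482 467 213 125 119 160 105  74  73  80 104]
 [488 489 481 494 486 456 103  69  72  64  75 145 445 493]]
1.5 [[243.0, 102.0], [273.0, 142.0]]
1.2 [[256.0, 99.0], [287.0, 138.0]]
1.0 [[264.0, 99.0], [295.0, 137.0]]
0.8 [[271.0, 101.0], [302.0, 138.0]]
```

The side image numbers show the lid's outer face turned up, at an angle of about 1.0, so it is following. I continue down to shut.

Request:
play_rows(
  increments=[
    [[-0.04,-0.06,0.03,0,1],[-0.07,-0.1,0.04,0,1],[-0.11,-0.14,0.05,0,1],[-0.15,-0.18,0.07,0,1],[-0.19,-0.22,0.09,0,1],[-0.22,-0.26,0.11,0,1],[-0.26,-0.3,0.13,0,1],[-0.3,-0.33,0.15,0,1],[-0.34,-0.36,0.18,0,1],[-0.38,-0.39,0.21,0,1],[-0.42,-0.42,0.24,0,1],[-0.46,-0.44,0.27,0,1],[-0.51,-0.47,0.31,0,1],[-0.55,-0.49,0.34,0,1],[-0.59,-0.5,0.38,0,1],[-0.63,-0.52,0.42,0,1],[-0.67,-0.53,0.46,0,1],[-0.71,-0.54,0.5,0,1],[-0.75,-0.55,0.54,0,1],[-0.77,-0.55,0.57,0,1]],
  ],
)

```text
time: 30.72
tcp_pos: [464.9, -211.0, 81.5]
orientation: [0.822, 0.461, 0.294, -0.159]
contact_force: [0.5, -0.4, -0.4]
finger_gap: 0.002
finger_force: 0.1
```

```bash
python3 lid.py "(-35,-45,80)" "(-35,-45,76)"
```

```text
t 30.725 local -35.0 -45.1 81.5 F [ 0.5 -0.4 -0.4] j [-0.84  0.54  2.    0.81  1.   -0.88]
(-35,-45,80) [-0.01 -0.    0.01]
(-35,-45,76) [-0.03 -0.    0.04]
```

Request:
play_rows(
  increments=[
    [[-0.01,0,0.01,0,1],[-0.02,0,0.03,0,1],[-0.03,0,0.04,0,1],[-0.03,0,0.04,0,1]],
  ],
)

```text
time: 31.22
tcp_pos: [465.4, -210.8, 77.6]
orientation: [0.822, 0.461, 0.294, -0.159]
contact_force: [-1.2, -0.5, 6.1]
finger_gap: -0.002
finger_force: 2.9
```

Request:
play_rows(
  increments=[
    [[-0.01,0,0.01,0,1],[-0.01,0,0.02,0,1],[-0.01,0,0.02,0,1]],
  ],
)

```text
time: 31.6
tcp_pos: [465.6, -210.7, 77.0]
orientation: [0.821, 0.461, 0.295, -0.159]
contact_force: [-11.6, -4.5, 25.8]
finger_gap: -0.003
finger_force: 12.7
```

Firm contact at z = 77, so the lid is shut. Next I go up and over to the clasp (case-local -106, -5).

Request:
play_rows(
  increments=[
    [[0.05,0,-0.06,0,1],[0.2,0,-0.25,0,1],[0.35,0,-0.45,0,1],[0.35,0,-0.45,0,1]],
  ],
)

```text
time: 32.1
tcp_pos: [465.1, -211.9, 133.2]
orientation: [0.822, 0.461, 0.294, -0.158]
contact_force: [0.2, -0.5, -0.9]
finger_gap: -0.002
finger_force: 0.0
```

```bash
python3 lid.py "(-106,-5,130)" "(-106,-5,90)" "(-106,-5,48)"; python3 -c "
from bench import robot
import numpy as np
for n in('side','top'): np.save(n+'3.npy',robot.read_camera(n)['img'])
from h import *
cs=np.array([505,-170.3,-.118]);b=np.load('side3.npy').astype(int).sum(2)
for nm,l in(('lid',[-65,-85,67]),('lid',[-65,85,67]),('lid',[65,85,67]),('clasp',[-105,-20,63]),('clasp',[-105,20,63]),('c',[-71,20,63])): print(nm,proj('side',place(cs,l)).round(0))
print(b[112:172:3,268:330:3])"
```

```text
t 32.1 local -34.7 -46.0 133.2 F [ 0.2 -0.5 -0.9] j [-0.84  0.45  1.98  0.76  1.07 -0.79]
(-106,-5,130) [ 0.04 -0.82  0.06]
(-106,-5,90) [-0.21 -0.82  0.37]
(-106,-5,48) [-0.47 -0.83  0.7 ]
lid [[285. 117.]]
lid [[315. 153.]]
lid [[275. 173.]]
clasp [[308. 126.]]
clasp [[315. 134.]]
c [[305. 139.]]
[[454 435 243 156 276 249 219 259 239 250 415 452 453 453 454 449 456 454
  451 458 453]
 [450 443 319 243 245 281 332 325 323 300 430 452 453 453 453 455 453 452
  462 456 452]
 [456 454 382 241 296 250 310 328 335 288 442 456 461 455 451 451 452 460
  457 453 455]
 [451 445 328 172 123 133 173 327 328 253 415 452 455 456 460 459 452 454
  451 455 453]
 [419 302 196 284 247 246 138 274 312 248 275 358 377 456 462 460 452 452
  455 452 449]
 [297 357 434 457 296 293 291 255 246 236 255 345 420 422 435 454 455 456
  458 451 454]
 [456 484 479 467 438 375 427 381 274 229 307 434 442 434 428 460 458 454
  463 452 462]
 [482 481 485 483 487 488 482 484 344 276 186 376 468 463 433 415 453 456
  451 460 453]
 [486 481 487 492 480 486 480 480 455 321 265 197 401 392 421 446 460 455
  451 460 455]
[... 280 characters left out ...]
8 485 482 485 484 484 485 481 479 482 384 285 316 423 472 473
  467 476 466]
 [489 487 478 491 486 483 487 485 484 486 487 491 466 312 307 447 486 482
  484 480 480]
 [448 482 483 487 490 481 484 482 488 487 478 410 298 289 256 259 478 485
  479 482 477]
 [337 467 493 483 478 483 492 484 478 399 295 279 265 169 106 201 476 482
  480 484 481]
 [283 383 483 482 489 481 469 406 308 285 264 169 102  72  78 166 480 478
  487 479 483]
 [253 287 432 484 479 422 309 282 262 187 100  65  69  68  71 169 474 475
  478 479 478]
 [173 279 292 392 312 277 265 177 109  67  81  71  73  74  73 167 483 487
  480 480 482]
 [111 169 288 288 258 174  99  77  77  67  69  74  78  92 211 413 483 481
  491 482 479]]
```

Request:
play_rows(
  increments=[
    [[0.02,-0.3,0.03,0,1],[0.04,-0.6,0.06,0,1],[0.04,-0.82,0.06,0,1],[-0.08,-0.82,0.2,0,1],[-0.21,-0.82,0.37,0,1],[-0.21,-0.82,0.37,0,1]],
  ],
)

```text
time: 32.95
tcp_pos: [397.7, -161.4, 87.6]
orientation: [0.822, 0.46, 0.293, -0.161]
contact_force: [-0.2, 0.3, 0.5]
finger_gap: 0.0
finger_force: 0.0
```

```bash
python3 lid.py "(-106,-5,70)" "(-106,-5,47)" "(-92,-5,46)" "(-89,-5,46)"
```

```text
t 32.95 local -107.6 -3.8 87.6 F [-0.2  0.3  0.5] j [-0.88  0.45  2.17  0.82  0.96 -0.96]
(-106,-5,70) [-0.11  0.02  0.13]
(-106,-5,47) [-0.26  0.02  0.31]
(-92,-5,46) [-0.22  0.14  0.36]
(-89,-5,46) [-0.21  0.17  0.37]
```

Request:
play_rows(
  increments=[
    [[-0.05,0.03,0.06,0,1],[-0.1,0.03,0.12,0,1],[-0.13,0.03,0.15,0,1],[-0.16,0.03,0.19,0,1],[-0.19,0.03,0.23,0,1],[-0.22,0.03,0.27,0,1],[-0.26,0.03,0.31,0,1],[-0.26,0.03,0.31,0,1]],
  ],
)

```text
time: 33.95
tcp_pos: [400.9, -164.6, 48.2]
orientation: [0.822, 0.461, 0.294, -0.16]
contact_force: [0.4, -0.3, 0.6]
finger_gap: -0.003
finger_force: 0.0
```

```bash
python3 lid.py "(-98,-5,46)" "(-94,-5,45)" "(-90,-5,45)"
```

```text
t 33.95 local -104.1 -6.6 48.2 F [ 0.4 -0.3  0.6] j [-0.87  0.54  2.16  0.87  0.9  -1.05]
(-98,-5,46) [0.02 0.05 0.04]
(-94,-5,45) [0.02 0.08 0.06]
(-90,-5,45) [0.04 0.12 0.07]
```

Now push in toward the case in small steps.

Request:
play_rows(
  increments=[
    [[0.01,0.03,0.02,0,1],[0.02,0.05,0.04,0,1],[0.02,0.07,0.05,0,1],[0.02,0.08,0.06,0,1],[0.03,0.1,0.065,0,1],[0.04,0.12,0.07,0,1],[0.04,0.12,0.07,0,1]],
  ],
)

```text
time: 34.83
tcp_pos: [415.3, -164.6, 45.9]
orientation: [0.822, 0.461, 0.294, -0.159]
contact_force: [-0.7, 1.0, -1.5]
finger_gap: -0.001
finger_force: 0.5
```

```bash
python3 lid.py "(-86,-5,45)" "(-82,-5,45)"; python3 - <<'E'
from bench import robot
import cv2,numpy as np
o=[]
for n,(x,y,w,h) in {"side":(260,95,80,80),"top":(350,160,90,80)}.items():
    im=robot.read_camera(n)["img"][y:y+h,x:x+w,::-1];np.save(n+"4.npy",im);im=np.clip(im*1.5,0,255).astype(np.uint8);o.append(cv2.resize(im,(396,396),interpolation=2))
cv2.imwrite("pics/p5.png",np.hstack(o))
E
```

```text
t 34.825 local -89.7 -4.9 45.9 F [-0.7  1.  -1.5] j [-0.85  0.55  2.15  0.88  0.9  -1.03]
(-86,-5,45) [0.01 0.03 0.02]
(-82,-5,45) [0.02 0.07 0.03]
```

Request:
play_rows(
  increments=[
    [[0,0.01,0,0,1],[0.01,0.02,0.01,0,1],[0.01,0.03,0.02,0,1],[0.01,0.03,0.02,0,1]],
  ],
)

```text
time: 35.42
tcp_pos: [419.1, -164.8, 44.9]
orientation: [0.822, 0.461, 0.294, -0.159]
contact_force: [-1.7, -1.0, -1.0]
finger_gap: -0.003
finger_force: 0.7
```

Request:
play_rows(
  increments=[
    [[0,0.01,0,0,1],[0.01,0.02,0.01,0,1],[0.01,0.02,0.01,0,1]],
  ],
)

```text
time: 35.8
tcp_pos: [420.2, -164.4, 44.5]
orientation: [0.822, 0.462, 0.293, -0.159]
contact_force: [-14.1, -5.9, 4.2]
finger_gap: -0.003
finger_force: 6.4
```

```bash
python3 lid.py "(-84,-5,45)"
```

```text
t 35.8 local -84.9 -4.2 44.5 F [-14.1  -5.9   4.2] j [-0.84  0.56  2.14  0.89  0.89 -1.02]
(-84,-5,45) [ 0.    0.01 -0.01]
```

Contact at 14 N: the clasp is against the front. I back away and look.

Request:
play_rows(
  increments=[
    [[0,-0.1,0,0,1],[0,-0.3,0,0,1],[0,-0.6,0,0,1],[0.2,-0.8,-0.25,0,1],[0.4,-0.8,-0.5,0,1],[0.6,-0.8,-0.8,0,1],[0.6,-0.8,-0.8,0,1]],
  ],
)

```text
time: 36.67
tcp_pos: [351.4, -126.1, 145.9]
orientation: [0.822, 0.462, 0.294, -0.157]
contact_force: [0.4, 0.5, -0.8]
finger_gap: 0.001
finger_force: 0.0
```

Request:
play_rows(
  increments=[
    [[0,-0.5,-0.4,0,1],[0,-1,-0.8,0,1],[0,-1,-1,0,1],[0,-1,-1,0,1]],
  ],
)

```text
time: 37.17
tcp_pos: [232.0, -127.1, 220.9]
orientation: [0.823, 0.46, 0.294, -0.158]
contact_force: [0.4, -0.6, 0.1]
finger_gap: 0.005
finger_force: 0.0
```

```bash
python3 lid.py; python3 - <<'E'
from bench import robot
import cv2,numpy as np
o=[]
for n,(x,y,w,h) in {"side":(230,80,230,230),"top":(190,60,290,290)}.items():
    im=robot.read_camera(n)["img"][y:y+h,x:x+w,::-1];im=np.clip(im*1.5,0,255).astype(np.uint8)
    if n=="side":
        z=im[15:95,25:105];o+=[np.vstack([cv2.resize(z,(300,300),interpolation=2),cv2.resize(im,(300,300))])]
    else:
        z=im[100:180,160:240];o+=[np.vstack([cv2.resize(z,(300,300),interpolation=2),cv2.resize(im[:,:],(300,300))])]
cv2.imwrite("pics/p6.png",np.hstack(o))
E
```

```text
t 37.175 local -276.2 10.8 220.9 F [ 0.4 -0.6  0.1] j [-1.2   0.01  2.31  0.55  1.31 -0.94]
```

View pics/p6.png

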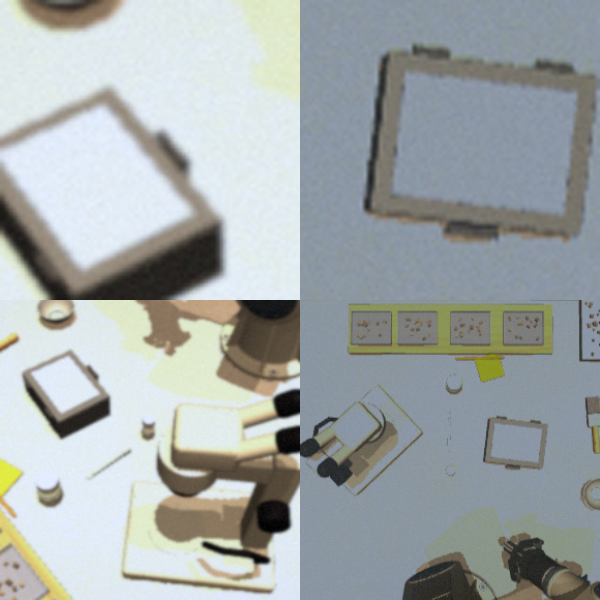

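The lid is shut, the rock's spot on the stage is empty, and the other objects are in place. The clasp (top crop 470,230) is down but sticks out about 11 mm, so I press once more, lower near its free end, to be sure.

Request:
play_rows(
  increments=[
    [[0,0.3,0.3,0,1],[0,0.6,0.6,0,1],[0,1,1,0,1],[0,1,1,0,1]],
  ],
)

```text
time: 37.78
tcp_pos: [351.7, -123.1, 141.2]
orientation: [0.821, 0.462, 0.293, -0.162]
contact_force: [-0.3, 0.5, 0.9]
finger_gap: -0.005
finger_force: 0.0
```

```bash
python3 lid.py "(-115,-5,60)" "(-110,-5,36)" "(-92,-5,36)" "(-86,-5,36)"
```

```text
t 37.775 local -157.8 28.8 141.2 F [-0.3  0.5  0.9] j [-0.9   0.27  2.26  0.76  1.03 -0.9 ]
(-115,-5,60) [-0.61  0.53  0.55]
(-110,-5,36) [-0.75  0.57  0.75]
(-92,-5,36) [-0.69  0.73  0.8 ]
(-86,-5,36) [-0.67  0.79  0.81]
```

Request:
play_rows(
  increments=[
    [[-0.2,0.15,0.2,0,1],[-0.4,0.35,0.4,0,1],[-0.61,0.5,0.55,0,1],[-0.75,0.55,0.75,0,1],[-0.72,0.63,0.78,0,1],[-0.69,0.7,0.8,0,1],[-0.68,0.75,0.81,0,1],[-0.68,0.77,0.81,0,1],[-0.68,0.77,0.81,0,1]],
  ],
)

```text
time: 38.9
tcp_pos: [416.0, -167.7, 39.4]
orientation: [0.822, 0.461, 0.294, -0.159]
contact_force: [-0.0, 0.1, 0.1]
finger_gap: -0.0
finger_force: 0.0
```

Request:
play_rows(
  increments=[
    [[0,0.015,0,0,1],[0.01,0.025,0.01,0,1],[0.01,0.025,0.01,0,1]],
  ],
)

```text
time: 39.28
tcp_pos: [418.7, -167.6, 38.8]
orientation: [0.822, 0.461, 0.294, -0.159]
contact_force: [0.8, 0.3, -0.7]
finger_gap: -0.002
finger_force: 0.2
```

```bash
python3 lid.py "(-84,-5,36)"
```

```text
t 39.275 local -86.0 -7.5 38.8 F [ 0.8  0.3 -0.7] j [-0.85  0.57  2.14  0.89  0.89 -1.04]
(-84,-5,36) [0.01 0.01 0.04]
```

Request:
play_rows(
  increments=[
    [[0,0.01,0.01,0,1],[0,0.02,0.02,0,1],[0,0.02,0.02,0,1]],
  ],
)

```text
time: 39.65
tcp_pos: [419.8, -167.0, 37.1]
orientation: [0.822, 0.461, 0.293, -0.16]
contact_force: [-11.2, -2.5, 5.5]
finger_gap: -0.001
finger_force: 5.2
```

```bash
python3 lid.py
```

```text
t 39.65 local -85.0 -6.7 37.1 F [-11.2  -2.5   5.5] j [-0.85  0.58  2.13  0.89  0.89 -1.04]
```

Request:
play_rows(
  increments=[
    [[0,0.01,0,0,1],[0,0.015,0,0,1],[0,0.015,0,0,1]],
  ],
)

```text
time: 40.02
tcp_pos: [420.1, -167.1, 37.1]
orientation: [0.822, 0.462, 0.293, -0.161]
contact_force: [-16.1, -2.5, 9.1]
finger_gap: 0.001
finger_force: 7.7
```

```bash
python3 lid.py
```

```text
t 40.025 local -84.7 -6.8 37.1 F [-16.1  -2.5   9.1] j [-0.85  0.58  2.13  0.89  0.89 -1.04]
```

The stop is at the same x (-85) at z 45 and at z 37, so the clasp is flat. I retreat and hand in.

Request:
play_rows(
  increments=[
    [[0,-0.1,0,0,1],[0,-0.3,0,0,1],[0,-0.6,0,0,1],[0.2,-0.8,-0.25,0,1],[0.4,-0.8,-0.5,0,1],[0.6,-0.8,-0.8,0,1],[0.6,-0.8,-0.8,0,1],[0.6,-0.8,-0.8,0,1]],
  ],
)

```text
time: 41.02
tcp_pos: [351.5, -129.2, 136.2]
orientation: [0.822, 0.461, 0.294, -0.159]
contact_force: [0.5, -0.4, 0.5]
finger_gap: 0.002
finger_force: 0.0
```

```bash
python3 lid.py; python3 -c "
from bench import robot
print(robot.hand_in())"
```

```text
t 41.025 local -157.3 22.8 136.2 F [ 0.5 -0.4  0.5] j [-0.91  0.29  2.26  0.77  1.02 -0.92]
the job is handed in; nothing more can be done
None
```

The rock is in the case, the lid is shut and the clasp is pressed flat against the front; I handed the job in at 41 s with the arm clear of everything (hand-in returned no verdict).

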